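# Load clean chocolate moulds into the filling tray

### The arm

A 6-joint arm with a two-finger parallel gripper is mounted at the origin on the work surface. World frame = base frame: x ahead of the robot, y to its left, z up, the work surface at z = 0. Lengths are in m, angles in rad, forces in N, time in s.
With the tool pointing down it reaches from about 0.375 to 0.9 m from the base axis. Payload 3.1 kg.
Tool frame: the origin (TCP) lies at the very end of the fingers, on their centre line; the grasp point (between the pads) lies 19 mm behind it; z points along the fingers, y is the direction in which the jaws open and shut (so a half turn about z gives the same grasp; the last joint's range is limited). The gripper opens to 87 mm and grips with 3 to 60 N. Pads are 19 mm wide; open, the fingers measure 117 mm over their backs; the gripper's body (75 mm by 190 mm) begins 51 mm behind the grasp point.
Start: joints at [-1.317, 0.527, 1.433, -0, 1.181, -0.178], TCP at [0.262, -0.568, 0.223] pointing down, gripper open.
Joint ranges: [-3.08, 3.08], [-0.75, 2.2], [0.22, 2.44], [-1.43, 4.57], [0, 2.65], [-2.85, 2.85]. Speed limits (rad/s): [2.79, 2.79, 3.14, 3.14, 3.14, 3.14].

### API

Orientations are given as a unit quaternion [x, y, z, w].
In Python, from rig import robot gives the robot as it stands. The module is installed in compiled form; this text tells all that it offers.
- The arm moves only by the tool send_rows, never from a script. Its argument "deltas" is a list of rows, each an object of numbers: "tx", "ty", "tz": the shift along the tool's x, y, z in cm; "rx", "ry", "rz": the turn, a rotation vector about the tool's x, y, z in rad. A call has 1 to 5 rows; each row is the pose to reach, as a shift and turn from the pose commanded when the call began, along the tool's axes at that moment; what a row does not reach only later rows make up. A row lasts 1/12 s, in which the tool goes at most 41.7 mm and 7.16 degrees, less where a joint would pass 70% of its speed; a pose out of reach is approached as far as the arm can. A call with a gripper value outside its range is refused whole. "claw" is the finger opening in cm, from 0 to 8.7, set as the call begins (left out, the last holds). The fingers move at their own pace and stop on an object; "squeeze" is the grip in N (left out, the last holds). Time passes only in rows, so rows that repeat a pose let the fingers close. It gives the time, the measured TCP pose, the force and the opening at its end, in the units of the state.
- robot.get_obs(): the state, without advancing time (a new reading comes with each control period).
- robot.camera(name): name is "side" or "top"; returns a dict with "color" (384x512x3 uint8, red, green, blue), "z_map" (384x512 float32, m along the optical axis (not along the pixel's ray), 0 where there is no reading), "intrinsics" (3x3 intrinsics, pixels), "distortion" ([k1, k2, p1, p2, k3] as OpenCV has them; the pictures are not rectified), "R" (3x3) and "t" (3): a world point X has camera coordinates R X + t. Camera axes: x right, y down, z forward; pixel columns grow to the right and rows downward; lengths in m; the calibration is good to about 2 mm. A picture is of the moment at which its call begins.
- robot.hand_in(): hands the job in, once; it reports no verdict.
Trained networks look in the newest picture that a camera, given by its name, has taken for a name from the list of things; names that differ only in an ending like _2 or _b are one class to them, and where a whole thing is asked for, a point or a joint stands for the part that bears it (a point fixed in the world has none). Each returns a list of dicts, best first, with "p" (0 to 1); they miss things now and then, are a little off and sometimes report something else, mostly with a low value. They report only what shows in the picture. A call takes as long as a camera call. They do not tell look-alikes from the thing itself.
- robot.outline_of(label, camera): "pixels" (384x512 bool, what is visible of it) and "xy" ([column, row] in pixels, amid what is visible of it).
- robot.tip_of(label, camera): "xy" ([column, row] in pixels: a listed point, or the origin of a listed thing).
The state is a dict: "time": time; "q": joint angles; "joint_velocities": joint speeds; "joint_torque": joint torques, N m; "position": TCP position; "tool_rot": TCP orientation; "ft_force": force on the tool from outside, world axes, zero at the start; "moment": the same for the moment, N m; "grip_width": finger opening in m.
Only numpy, scipy, OpenCV 4.12 (cv2) and the standard library are available. Lean on these libraries where they do the work, as an engineer would, in place of code of your own. Each camera call takes 0.05 s, during which the arm holds its last target.

### The job

Load the two clean blue moulds into the white filling tray, each fully home in the nest of its own shape with its cavities facing up. The bar mould stands on edge in the drying slot: first lean it back on the sloping steel rest, cavities outward, and let go of it there, then take it again across its width and lay it in its nest, tab end in the tab notch; the round mould goes straight into the round nest. Do not drop the moulds, and leave the bowl, the jar and the spatula where they are.

Things in the scene. Friction and masses are not known exactly. Their poses are not given: they have to be found in the camera images.
- bar_mould: Blue rigid bar mould, about 0.18 kg: body 132 (x) x 60 (y) x 28 (z), plus a tab 22 long, 28 wide, 28 thick in the middle of its +x end. Origin: centre of the body's 132 x 60 back face; z points out of the face with ten dark cavities (at z = 28). At the start it stands on a long edge in the drying slot: its y up, its z to rack -x (about robot's right), its tab to rack -y (away from the robot).
- rack: Grey drying slot, fixed: base plate 110 (x) x 130 (y) x 8; on it two walls 10 thick, 120 long (y), 20 high, 32 apart, so the slot runs along y, its floor 8 above the bench. The upper 40 mm of the standing mould are free. Origin: centre of its underside; z up.
- rest: Sloping steel rest, fixed: base plate 90 (x, -55 to 35) x 120 (y) x 6 and two cheeks 14 wide at y = +44 and -44; only the base plate between them (74 free). Each cheek: a back bar at 45 degrees rising towards +x, at its foot a ledge (8 thick, 34 deep, square to the slope, red end) for the long edge. Its front, -x, looks to the robot's right. Origin: on its underside, below rest_seat; z up.
- rest_seat (a point): Point on the rest (axes of the rest), 75 above the bench, midway between the cheeks, on the plane of the back bars: where the bar mould's origin lies when it leans home (mould y up the slope, rest (1,0,1); mould z outward, rest (-1,0,1); mould x, tab, to rest -y). Ledge tops lie 30 down the slope from it; the back bars end 10 up the slope from it.
- tray: White filling tray, grey nest floors, fixed, 210 x 210: floor 4 thick, walls to 13 above the bench, nests 9 deep, seated moulds stand 19 proud. Bar nest along y on its -x side, its tab notch at the -y end; on the +x side a round nest (+y) and a square nest 68 x 68 (-y; stays empty). Origin: centre of its underside; z up.
- bar_nest (a point): On the floor of the bar nest, 4 above the bench, centre of its 136 (y) x 64 (x) rectangle; the notch for the tab (24 long, 32 wide) continues it to tray -y (away from the robot). The bar mould's origin lies here when home, mould x along tray -y, mould y along tray x, mould z up. Axes are the tray's.
- round_nest (a point): Centre of the floor of the round nest, 4 above the bench; the nest is 68 across and 9 deep. The round mould's origin lies here when home.
- round_mould: Blue rigid round mould, 64 across, 28 high, 0.11 kg (varies), lying on the bench with its four dark brown cavities up. Origin: centre of its underside; z up.
- bowl: Steel bowl, 130 across, 55 high, a bystander. Origin: centre of its underside.
- jar: Jar with a yellow lid, 68 across, 85 high, a bystander. Origin: centre of its underside.
- spatula: Spatula lying on the bench along y, a bystander. Origin: on its underside.
Not all that is in view belongs to the job. Several things look just like the round_mould: the one meant starts farthest from the robot's base.

How it is judged:
By the outcome, as a careful person would: the job done as asked, in the order asked, and still so for the second after the job is handed in, with the robot touching nothing.
It also fails if it takes over 67 s, if anything falls off the work surface, if the arm or the gripper's body presses on something with over 40 N, if the wrist force passes 120 N, or if a joint passes its speed limit or range.

## Working session

There is one attempt and no reset: what is moved stays moved. The work goes in short steps, Python scripts to look and compute and a tool call to move; the robot and the scene stay as the last step left them, time stands still between calls to the robot, and variables do not carry over. Pictures are saved under pics/ and viewed, and the job is handed in when it is done.

Besides the shell and the picture viewer there is one more tool, called after ">>>" by a JSON object that holds its "op" and its "data", one argument or row to a line. send_rows: Moves the arm, as the interface text tells. Its arguments: {"type":"object","properties":{"deltas":{"type":"array","items":{"type":"object","properties":{"tx":{"type":"number"},"ty":{"type":"number"},"tz":{"type":"number"},"rx":{"type":"number"},"ry":{"type":"number"},"rz":{"type":"number"}}}},"claw":{"type":"number"},"squeeze":{"type":"number"}},"required":["deltas"]}

```bash
mkdir -p pics; ls
cat > h.py <<'E'
import numpy as np, cv2
from rig import robot
from scipy.spatial.transform import Rotation as R_
def save(c,n):
    im=c["color"]; cv2.imwrite(f"pics/{n}.png",cv2.cvtColor(im,cv2.COLOR_RGB2BGR))
def pts(c,uv,z):
    uv=np.asarray(uv,float).reshape(-1,1,2)
    n=cv2.undistortPoints(uv,c["intrinsics"],np.array(c["distortion"])).reshape(-1,2)
    P=np.c_[n,np.ones(len(n))]*np.asarray(z).reshape(-1,1)
    return (P-c["t"])@c["R"]
def cloud(c):
    z=c["z_map"]; v,u=np.mgrid[:384,:512]
    P=pts(c,np.stack([u.ravel(),v.ravel()],1),z.ravel()).reshape(384,512,3)
    P[z<=0]=np.nan
    return P
def rayz(c,uv,h):
    a=pts(c,uv,1.0); C=-c["R"].T@c["t"]; d=a-C
    return C+d*((h-C[2])/d[:,2:3])
def proj(c,X):
    X=np.asarray(X,float).reshape(-1,3)
    return cv2.projectPoints(X,cv2.Rodrigues(c["R"])[0],c["t"],c["intrinsics"],np.array(c["distortion"]))[0].reshape(-1,2)
E
python3 - <<'E'
from h import *
np.set_printoptions(precision=4,suppress=True)
for n in ("top","side"):
    c=robot.camera(n); save(c,n+"0"); np.savez(n+"0.npz",**{k:np.array(v) for k,v in c.items()})
    print(n,-c["R"].T@c["t"],c["R"][2])
    for l in ["bar_mould","rack","rest","tray","round_mould","bowl","jar","spatula"]:
        print(l,[(round(o["p"],2),np.round(o["xy"])) for o in robot.outline_of(l,n)],[(round(o["p"],2),np.round(o["xy"],1)) for o in robot.tip_of(l,n)])
    for l in ["rest_seat","bar_nest","round_nest"]:
        print(l,[(round(o["p"],2),np.round(o["xy"],1)) for o in robot.tip_of(l,n)])
print(robot.get_obs())
E
```

```text
pics
top [0.471  0.0004 0.9814] [ 0.1116  0.017  -0.9936]
bar_mould [(0.92, array([159., 210.])), (0.32, array([272., 110.]))] [(0.84, array([152.7, 213. ]))]
rack [(0.79, array([173., 215.]))] [(0.76, array([167.1, 212. ]))]
rest [(0.66, array([258., 248.]))] [(0.73, array([252.5, 247.4]))]
tray [(0.57, array([374., 217.]))] [(0.67, array([372.9, 216. ])), (0.6, array([253.9, 249.8])), (0.52, array([253.1, 247.6]))]
round_mould [(0.76, array([381., 294.])), (0.68, array([295., 175.])), (0.61, array([220., 206.])), (0.55, array([338., 293.]))] [(0.79, array([338.1, 289.5])), (0.67, array([296.1, 177. ])), (0.59, array([378.4, 295.2])), (0.55, array([219.7, 209.3]))]
bowl [(0.71, array([271., 110.]))] [(0.8, array([268.8, 119. ]))]
jar [(0.71, array([172., 131.]))] []
spatula [(0.94, array([337., 126.]))] [(0.62, array([363.3, 126.9]))]
rest_seat [(0.92, array([256.4, 245.7]))]
bar_nest [(0.94, array([398.1, 224.2])), (0.63, array([174.3, 135.5])), (0.48, array([362.8, 126.5])), (0.37, array([371. , 216.3]))]
round_nest [(0.73, array([354.9, 230.3])), (0.39, array([173.3, 138.8]))]
si
[... 811 characters left out ...]
ray([176.4, 259.2])), (0.29, array([279.6, 155. ]))]
spatula [(0.72, array([210., 172.]))] [(0.79, array([209.9, 164.2]))]
rest_seat [(0.83, array([294.6, 194.5]))]
bar_nest [(0.65, array([280.4, 155.1]))]
round_nest []
{'time': 2.0, 'q': array([-1.3175,  0.5275,  1.4327,  0.    ,  1.1814, -0.1785]), 'joint_velocities': array([ 0.0012,  0.0003, -0.0009,  0.001 ,  0.0004,  0.0014]), 'joint_torque': array([ -0.0009, -44.0003, -17.6979,   0.0633,   0.0505,  -0.    ]), 'position': array([ 0.2616, -0.5676,  0.2225]), 'tool_rot': array([ 0.9768,  0.2142,  0.    , -0.    ]), 'ft_force': array([1.4166, 0.8908, 0.5922]), 'moment': array([-0.0195, -0.0022,  0.0339]), 'grip_width': 0.08690860417106601}
```

Run:
```python
import cv2
for n in("top0","side0"):
    im=cv2.imread(f"pics/{n}.png"); cv2.imwrite(f"pics/{n}b.png",cv2.resize(im,(800,600),interpolation=cv2.INTER_CUBIC))
```

```text
(no output)
```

View pics/top0b.png

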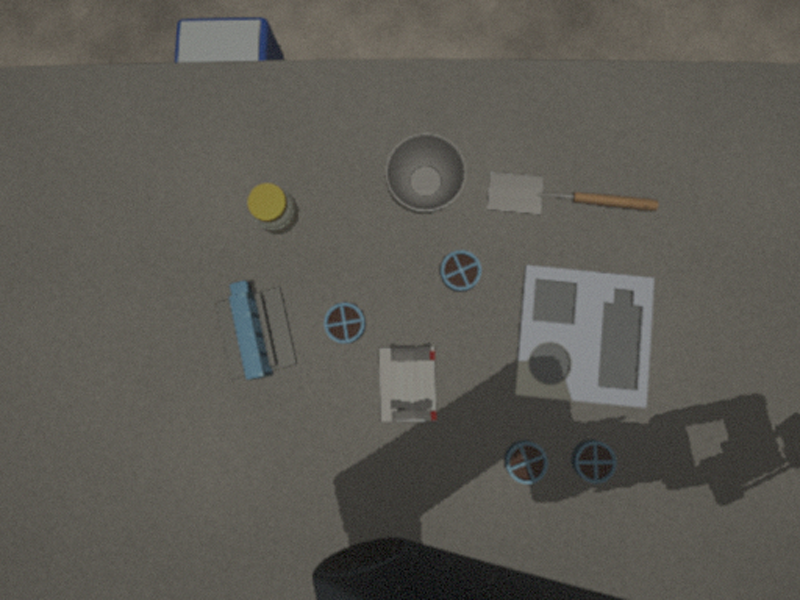

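View pics/side0b.png

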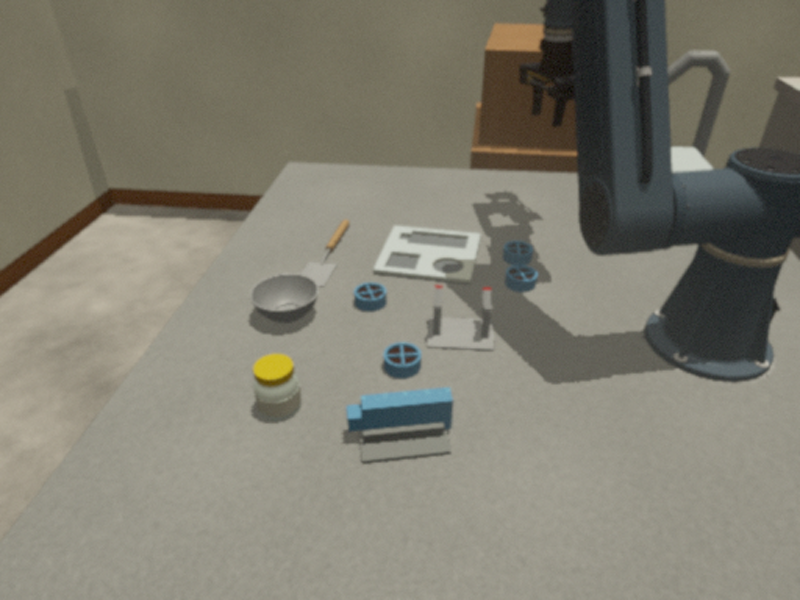

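```bash
cat >> h.py <<'E'
def load(n):
    d=np.load(n); return {k:d[k] for k in d.files}
E
python3 - <<'E'
from h import *
np.set_printoptions(precision=4,suppress=True)
for n in("top0","side0"):
    c=load(n+".npz"); P=cloud(c)
    print(n,"valid",np.isfinite(P[...,2]).mean())
    # height color map
    z=P[...,2]; im=np.nan_to_num(np.clip(z/0.1*255,0,255)).astype(np.uint8)
    im=cv2.applyColorMap(im,cv2.COLORMAP_JET); cv2.imwrite(f"pics/{n}h.png",cv2.resize(im,(800,600),interpolation=cv2.INTER_NEAREST))
    X,Y=P[...,0],P[...,1]
    m=(abs(z)<0.004)&(X>.3)&(X<.8)&(abs(Y)<.3)
    A=np.c_[X[m],Y[m],np.ones(m.sum())]; s=np.linalg.lstsq(A,z[m],rcond=None)[0]; print("bench",s,np.std(z[m]-A@s))
c=load("top0.npz");P=cloud(c);H=c["color"].astype(int)
for uv in [(220,206),(295,175),(338,293),(381,294)]:
    p=rayz(c,uv,0.028)[0]; print(uv,p,np.hypot(*p[:2]))
E
```

```text
top0 valid 0.9957071940104166
bench [ 0.0001 -0.0008  0.0005] 0.001653569175567484
side0 valid 0.9960174560546875
bench [ 0.0005  0.0004 -0.0005] 0.001324979249730767
(220, 206) [0.5387 0.1219 0.028 ] 0.5522784362227969
(295, 175) [ 0.617  -0.0646  0.028 ] 0.6203842922223566
(338, 293) [ 0.3282 -0.168   0.028 ] 0.3686923808194389
(381, 294) [ 0.3258 -0.2726  0.028 ] 0.4248171405806076
```

View pics/top0h.png

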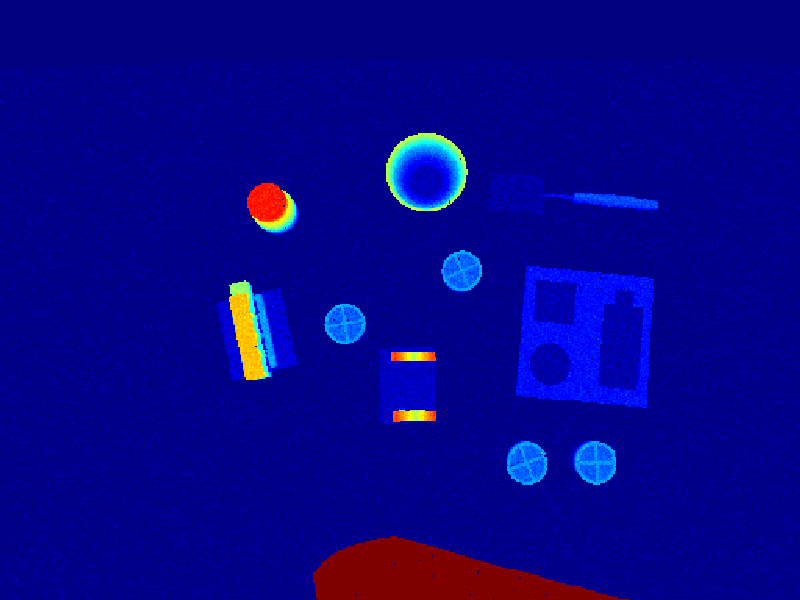

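View pics/side0h.png

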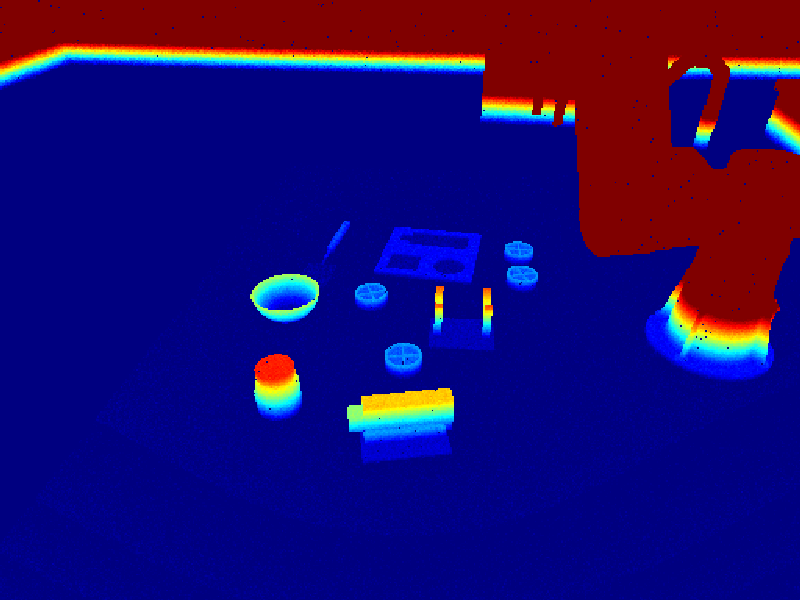

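Run:
```python
from h import *
np.set_printoptions(precision=4,suppress=True)
def rect(xy,q=0.0):
    r=cv2.minAreaRect((xy*1000).astype(np.float32)); return np.array(r[0])/1000,np.array(r[1]),r[2]
def box(P,x0,x1,y0,y1,z0,z1):
    X,Y,Z=P[...,0],P[...,1],P[...,2]
    return (X>x0)&(X<x1)&(Y>y0)&(Y<y1)&(Z>z0)&(Z<z1)
for n in("top0","side0"):
    c=load(n+".npz");P=cloud(c);print(n)
    m=box(P,.35,.68,.15,.33,.061,.075); m=cv2.morphologyEx(m.astype(np.uint8),cv2.MORPH_OPEN,np.ones((2,2)))>0
    print("mould top",m.sum(),rect(P[m][:,:2]),np.median(P[m][:,2]),P[m][:,:2].mean(0))
    m=box(P,.35,.75,.12,.33,.004,.012); m=cv2.morphologyEx(m.astype(np.uint8),cv2.MORPH_OPEN,np.ones((3,3)))>0
    print("rack plate",m.sum(),rect(P[m][:,:2]))
    m=box(P,.33,.55,-.06,.08,.003,.011);m=cv2.morphologyEx(m.astype(np.uint8),cv2.MORPH_OPEN,np.ones((3,3)))>0
    print("rest plate",m.sum(),rect(P[m][:,:2]))
    m=box(P,.33,.55,-.06,.08,.02,.12)
    print("rest cheeks",m.sum(),rect(P[m][:,:2]),P[m][:,2].max())
    m=box(P,.36,.66,-.37,-.1,.0085,.019)
    l,lab,st,ce=cv2.connectedComponentsWithStats(m.astype(np.uint8)); k=1+np.argmax(st[1:,4]); m=lab==k
    print("tray",m.sum(),rect(P[m][:,:2]),np.median(P[m][:,2]))
    full=cv2.fillPoly(np.zeros((384,512),np.uint8),[cv2.convexHull(np.argwhere(m)[:,::-1].astype(np.int32))],1)
    hole=(full>0)&~m
    hole=cv2.morphologyEx(hole.astype(np.uint8),cv2.MORPH_OPEN,np.ones((3,3)))
    l,lab,st,ce=cv2.connectedComponentsWithStats(hole)
    for k in range(1,l):
        if st[k,4]>100:
            mm=lab==k; uv=np.argwhere(mm)[:,::-1]; W=rayz(c,uv,.013); print(" hole",st[k,4],W[:,:2].mean(0),rect(W[:,:2]))
    m=box(P,.57,.67,-.11,-.02,.021,.036); print("round",m.sum(),cv2.minEnclosingCircle((P[m][:,:2]*1000).astype(np.float32)),P[m].mean(0))
```

```text
top0
mould top 672 (array([0.5118, 0.2745]), array([130.7705,  45.2652]), 12.031805992126465) nan [nan nan]
rack plate 933 (array([0.5217, 0.269 ]), array([129.6001, 109.8882]), 14.339921951293945)
rest plate 1259 (array([0.4404, 0.0211]), array([119.8569,  88.3559]), 0.44679325819015503)
rest cheeks 358 (array([0.4406, 0.0112]), array([101.8139,  65.3975]), 0.5957339406013489) 0.08562750872043853
tray 4158 (array([ 0.5196, -0.2649]), array([209.7619, 211.1748]), 84.4878158569336) 0.013501819746411872
 hole 679 [ 0.5745 -0.2155] (array([ 0.5744, -0.2153]), array([64.962 , 67.5116]), 83.80146026611328)
 hole 1436 [ 0.5097 -0.3206] (array([ 0.5154, -0.3216]), array([ 63.7244, 157.5557]), 84.46063232421875)
 hole 539 [ 0.4748 -0.2052] (array([ 0.4758, -0.2051]), array([60.1954, 64.9547]), 89.15947723388672)
round 426 ((622.72607421875, -64.40507507324219), 32.348934173583984) [ 0.6234 -0.0638  0.0253]
side0
mould top 630 (array([0.4956, 0.2578]), array([170.6772,  72.8903]), 36.878868103027344) 0.06720547573777005 [0.5113 0.2733]
rack plate 635 (array([0.5125, 0.307 ]), array([132.0431,  39.8949]), 8.690469741821289)
rest plate 639 (array([0.4397, 0.0259]), array([118.3653,  91.4112]), 2.506004810333252)
rest cheeks 286 (array([0.4398, 0.0146]), array([101.722 ,  64.1496]), 1.5327961444854736) 0.0824144701384252
tray 1188 (array([ 0.5182, -0.2623]), array([219.0206, 210.0952]), 84.60267639160156) 0.012064551184215993
 hole 278 [ 0.5062 -0.3132] (array([ 0.5127, -0.3137]), array([ 54.4916, 154.711 ]), 85.40287780761719)
 hole 163 [ 0.5729 -0.209 ] (array([ 0.5723, -0.2097]), array([59.0775, 64.6473]), 85.50678253173828)
 hole 140 [ 0.4726 -0.1985] (array([ 0.4717, -0.1988]), array([61.6502, 52.4547]), 5.972326755523682)
round 174 ((619.3641357421875, -60.71757888793945), 34.489933013916016) [ 0.6219 -0.0597  0.0255]
```

```bash
cat > fit.py <<'E'
from h import *
from scipy.optimize import minimize
np.set_printoptions(precision=4,suppress=True)
def rays(c,win):
    u0,u1,v0,v1=win; v,u=np.mgrid[v0:v1,u0:u1]
    uv=np.stack([u.ravel(),v.ravel()],1).astype(float)
    C=-c["R"].T@c["t"]; d=pts(c,uv,1.0)-C   # X=C+z*d
    return C,d,c["z_map"][v0:v1,u0:u1].ravel()
def obb(C,d,R,o,lo,hi):
    C2=(C-o)@R; d2=d@R; 
    with np.errstate(divide='ignore',invalid='ignore'):
        a=(lo-C2)/d2; b=(hi-C2)/d2
    t0=np.minimum(a,b).max(1); t1=np.maximum(a,b).min(1)
    return np.where((t0<=t1)&(t1>0),t0,np.inf)
def bench(C,d,z0=0): return (z0-C[2])/d[:,2]
def Rz(a): return R_.from_euler('z',a).as_matrix()
def window(c,X,pad=8):
    p=proj(c,X); a=p.min(0)-pad;b=p.max(0)+pad
    a=np.maximum(a,0).astype(int); b=np.minimum(b,[511,383]).astype(int)
    return a[0],b[0],a[1],b[1]
def loss(pred,z,cap=.008):
    ok=z>0; return np.minimum(abs(pred-z)[ok],cap).mean()*1e3
def nm(f,x0,step):
    x0=np.array(x0,float); best=None
    for k in range(3):
        s=np.vstack([x0]+[x0+np.eye(len(x0))[i]*step[i]*(1 if k%2==0 else -1) for i in range(len(x0))])
        r=minimize(f,x0,method='Nelder-Mead',options=dict(initial_simplex=s,maxiter=900,xatol=1e-5,fatol=1e-5)); x0=r.x
    return r
# models
def rackboxes(): return [((-.055,-.065,0),(.055,.065,.008)),((-.026,-.06,.008),(-.016,.06,.028)),((.016,-.06,.008),(.026,.06,.028))]
def mouldboxes(): return [((-.066,-.03,0),(.066,.03,.028)),((.066,-.014,0),(.088,.014,.028))]
def render(C,d,items,z0=0):
    t=bench(C,d,z0)
    for R,o,bs in items:
        for lo,hi in bs: t=np.minimum(t,obb(C,d,R,np.asarray(o),np.array(lo),np.array(hi)))
    return t
E
cat > f1.py <<'E'
from fit import *
if 1:
  for n in("top0","side0"):
    c=load(n+".npz")
    # tray
    c0=np.array([.5196,-.265]);cs=np.array([[sx*.12,sy*.12,0] for sx in(-1,1) for sy in(-1,1)])+[*c0,0]
    C,d,z=rays(c,window(c,cs))
    lv=np.arange(.013,-.0001,-.0005)
    def tray(p):
        x,y,a,dz,bx,by,rx,ry,sx,sy=p
        t=bench(C,d,dz).copy(); done=np.zeros(len(t),bool)
        for l in lv:
            tt=(l+dz-C[2])/d[:,2]; W=C+d*tt[:,None]; L=(W[:,:2]-[x,y])@Rz(a)[:2,:2]
            ins=(abs(L)<.105).all(1)
            b=L-[bx,by]; r=L-[rx,ry]; s=L-[sx,sy]
            hole=((abs(b[:,0])<.032)&(abs(b[:,1])<.068))|((abs(b[:,0])<.016)&(b[:,1]<0)&(b[:,1]>-.092))|(np.hypot(*r.T)<.034)|(abs(s)<.034).all(1)
            h=np.where(ins,np.where(hole,.004,.013),0)
            hit=(~done)&(l<=h); t[hit]=tt[hit]; done|=hit
        return t
    r=nm(lambda p:loss(tray(p),z),[.5196,-.265,np.radians(84.5),0,-.055,-.002,.055,.05,.055,-.05],[.003,.003,.02,.001]+[.003]*6)
    p=r.x;print(n,"tray",r.fun,p,np.degrees(p[2]))
    for k in(4,6,8): print("   nest",p[:2]+Rz(p[2])[:2,:2]@p[k:k+2])
    # rack+mould
    c0=np.array([.52,.27,0]);cs=np.array([[sx*.09,sy*.075,h] for sx in(-1,1) for sy in(-1,1) for h in(0,.06)])+c0
    C,d,z=rays(c,window(c,cs,2))
    M0=np.array([[0,0,-1],[-1,0,0],[0,1,0]]).astype(float) # cols: mould axes in rack axes: x->-y, y->+z, z->-x
    def rm(p):
        x,y,a,dz,mx,my,ma,roll,mz=p
        Rr=Rz(a); Rm=Rr@Rz(ma)@R_.from_euler('y',roll).as_matrix()@M0
        # mould centre bottom (rack coords): mx,my ; origin is back-face centre
        oc=np.array([x,y,dz])+Rr@np.array([mx,my,.008+mz])      # centre of bottom edge
        o=oc+Rm@np.array([0,.03,-.014])
        return render(C,d,[(Rr,[x,y,dz],rackboxes()),(Rm,o,mouldboxes())],dz)
    r=nm(lambda p:loss(rm(p),z),[.5217,.269,np.radians(104.3),0,0,0,0,0,0],[.003,.003,.02,.001,.002,.003,.02,.03,.001])
    p=r.x;print(n,"rack",r.fun,p,np.degrees(p[2]))
    print("  mould bottom centre",p[:2]+Rz(p[2])[:2,:2]@p[4:6],"yaw",np.degrees(p[2]+p[6]),"roll",np.degrees(p[7]))
    # rest: x,y,a
    def restb(L,s):
        out=[]
        return out
    s2=np.sqrt(.5)
    Rs=np.array([[s2,0,-s2],[0,1,0],[s2,0,s2]]) # cols: u up slope, y, n outward
    cs=np.array([[sx*.055,sy*.07,h] for sx in(-1,1) for sy in(-1,1) for h in(0,.08)])+[.44,.02,0]
    C,d,z=rays(c,window(c,cs,3))
    def rest(p):
        x,y,a,dz=p; Rr=Rz(a); o=np.array([x,y,dz]); seat=o+Rr@[0,0,.075]
        it=[(Rr,o,[((-.055,-.06,0),(.035,.06,.006))])]
        for yy in(-.044,.044):
            it.append((Rr@Rs,seat,[((-.038,yy-.007,-.01),(.010,yy+.007,0)),((-.038,yy-.007,0),(-.03,yy+.007,.034))]))
        return render(C,d,it,dz)
    best=None
    for a0 in(90.,):
        r=nm(lambda p:loss(rest(p),z,.02),[.44,.012,np.radians(a0),0],[.003,.003,.03,.001])
        print(n,"rest",r.fun,r.x,np.degrees(r.x[2]))
    # round
    cs=np.array([[sx*.045,sy*.045,.015] for sx in(-1,1) for sy in(-1,1)])+[.622,-.062,0]
    C,d,z=rays(c,window(c,cs,3))
    def rd(p):
        x,y,dz=p
        t=bench(C,d,dz).copy(); done=np.zeros(len(t),bool)
        for l in np.arange(.028,0,-.001):
            tt=(l+dz-C[2])/d[:,2]; W=C+d*tt[:,None]; hit=(~done)&(np.hypot(W[:,0]-x,W[:,1]-y)<.032)
            t[hit]=tt[hit];done|=hit
        return t
    r=nm(lambda p:loss(rd(p),z,.012),[.622,-.062,0],[.004,.004,.001]); print(n,"round",r.fun,r.x)
E
python3 f1.py
```

```text
top0 tray 1.4518730366861206 [ 0.5199 -0.2655  1.4751  0.0005 -0.0566  0.0108  0.0544  0.0505  0.055
 -0.0499] 84.51546661100878
   nest [ 0.5037 -0.3208]
   nest [ 0.4749 -0.2066]
   nest [ 0.5748 -0.2156]
top0 rack 1.6069806042135093 [ 0.5217  0.2698  1.8162  0.0003  0.001   0.0074 -0.0033 -0.0076  0.0002] 104.0616230867515
  mould bottom centre [0.5143 0.269 ] yaw 103.87410134193294 roll -0.4331909248347772
top0 rest 1.514017990847014 [0.4404 0.0305 1.5939 0.0005] 91.32320434674563
top0 round 2.280159222067695 [ 0.6233 -0.0642 -0.0001]
side0 tray 2.3971142157907326 [ 0.5183 -0.2634  1.4728 -0.0007 -0.0574  0.0079  0.0548  0.0503  0.0538
 -0.05  ] 84.38670493967228
   nest [ 0.5048 -0.3198]
   nest [ 0.4736 -0.204 ]
   nest [ 0.5733 -0.2148]
side0 rack 1.4915194829269889 [ 0.5208  0.2707  1.8059 -0.0001 -0.      0.0073  0.007   0.0017 -0.0001] 103.46886054270166
  mould bottom centre [0.5136 0.269 ] yaw 103.87151022386381 roll 0.09512345319797112
side0 rest 4.022678831139099 [ 0.4395  0.0329  1.5905 -0.0005] 91.12609824910108
side0 round 2.7086942064791795 [ 0.6219 -0.0625 -0.0007]
```

```bash
cat > go.py <<'E'
from h import *
import sys,json
np.set_printoptions(precision=3,suppress=True)
def delta(pos,R,obs=None):
    o=obs or robot.get_obs(); R0=R_.from_quat(o["tool_rot"]).as_matrix(); p0=np.array(o["position"])
    t=R0.T@(np.array(pos)-p0)*100; rv=R_.from_matrix(R0.T@R).as_rotvec()
    return t,rv
def frame(z,y):
    z=np.array(z,float);z/=np.linalg.norm(z);y=np.array(y,float);y-=z*(y@z);y/=np.linalg.norm(y)
    return np.c_[np.cross(y,z),y,z]
def log():
    o=robot.get_obs()
    with open("log.jsonl","a") as f: f.write(json.dumps({k:np.asarray(o[k]).tolist() for k in("time","q","position","tool_rot")})+"\n")
    return o
def state(o):
    print("t",round(o["time"],2),"q",o["q"],"p",np.round(o["position"],4),"F",o["ft_force"],"M",o["moment"],"grip",round(o["grip_width"],4))
    R=R_.from_quat(o["tool_rot"]).as_matrix(); print("x",R[:,0],"y",R[:,1],"z",R[:,2])
E
python3 - <<'E'
from go import *
o=log(); state(o)
print(delta([.514,.269,.2],frame([0,0,-1],[.240,-.971,0]),o))
E
```

```text
t 2.0 q [-1.317  0.527  1.433  0.     1.181 -0.178] p [ 0.262 -0.568  0.223] F [1.417 0.891 0.592] M [-0.019 -0.002  0.034] grip 0.0869
x [0.908 0.419 0.   ] y [ 0.419 -0.908 -0.   ] z [-0.  0. -1.]
(array([ 57.936, -65.416,   2.258]), array([-0.   , -0.   ,  0.189]))
```

>>> {"op": "send_rows", "data": {
  "deltas": [
    {"tx":13,"ty":-15,"tz":0,"rx":0.3,"ry":0.2},
    {"tx":13,"ty":-15,"tz":0,"rx":0.3,"ry":0.2},
    {"tx":13,"ty":-15,"tz":0,"rx":0.3,"ry":0.2},
    {"tx":13,"ty":-15,"tz":0,"rx":0.3,"ry":0.2},
    {"tx":13,"ty":-15,"tz":0,"rx":0.3,"ry":0.2}
  ]
}}

```text
schema error: expected keys tx, ty, tz, rx, ry, rz
```

Run:
```python
from go import *
o=log(); state(o)
print(delta([.514,.269,.2],frame([0,0,-1],[.240,-.971,0]),o))
```

```text
t 2.0 q [-1.317  0.527  1.433  0.     1.181 -0.178] p [ 0.262 -0.568  0.223] F [1.417 0.891 0.592] M [-0.019 -0.002  0.034] grip 0.0869
x [0.908 0.419 0.   ] y [ 0.419 -0.908 -0.   ] z [-0.  0. -1.]
(array([ 57.936, -65.416,   2.258]), array([-0.   , -0.   ,  0.189]))
```

>>> {"op": "send_rows", "data": {
  "deltas": [
    {"tx":13,"ty":-15,"tz":0,"rx":0.3,"ry":0.2,"rz":0},
    {"tx":13,"ty":-15,"tz":0,"rx":0.3,"ry":0.2,"rz":0},
    {"tx":13,"ty":-15,"tz":0,"rx":0.3,"ry":0.2,"rz":0},
    {"tx":13,"ty":-15,"tz":0,"rx":0.3,"ry":0.2,"rz":0},
    {"tx":13,"ty":-15,"tz":0,"rx":0.3,"ry":0.2,"rz":0}
  ]
}}

```text
time: 2.42
position: [0.317, -0.3751, 0.2217]
tool_rot: [0.961, 0.21, 0.065, -0.169]
ft_force: [0.1, 0.4, 0.8]
grip_width: 0.0872
```

Run:
```python
from go import *
o=log(); state(o)
print(delta([.514,.269,.2],frame([0,0,-1],[.240,-.971,0]),o))
```

```text
t 2.42 q [-1.211  0.477  1.599  0.179  1.388 -0.132] p [ 0.317 -0.375  0.222] F [0.101 0.359 0.76 ] M [-0.161  0.063 -0.018] grip 0.0872
x [0.903 0.382 0.197] y [ 0.426 -0.855 -0.296] z [ 0.055  0.351 -0.935]
(array([ 41.946, -46.038,  25.742]), array([-0.321, -0.172,  0.186]))
```

>>> {"op": "send_rows", "data": {
  "deltas": [
    {"tx":12,"ty":-14.5,"tz":5,"rx":-0.1,"ry":-0.3,"rz":0.3},
    {"tx":12,"ty":-14.5,"tz":5,"rx":-0.1,"ry":-0.3,"rz":0.3},
    {"tx":12,"ty":-14.5,"tz":5,"rx":-0.1,"ry":-0.3,"rz":0.3},
    {"tx":12,"ty":-14.5,"tz":5,"rx":-0.1,"ry":-0.3,"rz":0.3},
    {"tx":12,"ty":-14.5,"tz":5,"rx":-0.1,"ry":-0.3,"rz":0.3}
  ]
}}

```text
time: 2.83
position: [0.3674, -0.1869, 0.2423]
tool_rot: [0.988, 0.084, -0.094, -0.093]
ft_force: [0.1, -0.3, -0.3]
grip_width: 0.0871
```

```bash
python3 - <<'E'
from go import *
o=log(); state(o)
print(delta([.514,.269,.2],frame([0,0,-1],[.240,-.971,0]),o))
E
cat > kin.py <<'E'
from h import *
import json
from scipy.optimize import least_squares
def Ry(a): return R_.from_euler('y',a).as_matrix()
def Rz(a): return R_.from_euler('z',a).as_matrix()
def fk(q,p):
    h,L1,L2,e,d,t,a0=p
    A=Rz(q[0]);B=A@Ry(q[1]);C=B@Ry(q[2]);D=C@Rz(q[3]);E=D@Ry(q[4]);F=E@Rz(q[5]+np.pi/2)
    pos=np.array([0,0,h])+A@np.array([a0,d,0])+B@np.array([0,0,L1])+C@np.array([e,0,L2])+E@np.array([0,0,t])
    return pos,F
def fit():
    D=[json.loads(l) for l in open("log.jsonl")]
    f=lambda p:np.concatenate([fk(x["q"],p)[0]-x["position"] for x in D])
    r=least_squares(f,[.3,.4,.35,0,.11,.2,0]); return r,D
if __name__=="__main__":
    r,D=fit(); print(r.x,abs(r.fun).max()); 
    for x in D: print(np.abs(fk(x["q"],r.x)[1]-R_.from_quat(x["tool_rot"]).as_matrix()).max())
E
python3 kin.py
```

```text
t 2.83 q [-0.735  0.335  1.752 -0.011  1.32   0.67 ] p [ 0.367 -0.187  0.242] F [ 0.095 -0.305 -0.332] M [-0.09  -0.122 -0.023] grip 0.0871
x [ 0.968  0.184 -0.17 ] y [ 0.149 -0.969 -0.199] z [-0.201  0.167 -0.965]
(array([ 23.307, -41.128,   8.743]), array([-0.207,  0.165, -0.071]))
[ 2.74199982e-01  5.88000008e-01  3.91700013e-01  1.14099980e-01
  1.11000000e-01  3.05462000e-01 -2.44392382e-08] 1.802123839045322e-09
3.885780586188048e-16
3.885780586188048e-16
4.440892098500626e-16
8.049116928532385e-16
```

```bash
cat > ik.py <<'E'
from go import *
from kin import fk,Rz
from scipy.optimize import least_squares
KP=np.array([.2742,.588,.3917,.1141,.111,.305462,0])
LO=np.array([-3.08,-.75,.22,-1.43,0,-2.85]);HI=np.array([3.08,2.2,2.44,4.57,2.65,2.85])
def ik(pos,R,q0):
    def f(q):
        p,F=fk(q,KP); return np.concatenate([(p-pos)*5,(F-R).ravel()])
    r=least_squares(f,np.clip(q0,LO+1e-3,HI-1e-3),bounds=(LO,HI)); return r.x,abs(r.fun).max()
def sols(pos,R):
    out=[];rng=np.random.default_rng(0)
    for i in range(40):
        q,e=ik(pos,R,LO+(HI-LO)*rng.random(6))
        if e<1e-5 and not any(np.abs(q-o).max()<1e-2 for o in out): out.append(q)
    return out
# scene
def Rzz(deg): return Rz(np.radians(deg))
RACKYAW=103.87; MB=np.array([.514,.269])
M0=np.array([[0,0,-1],[-1,0,0],[0,1,0]]).astype(float)
R_m0=Rzz(RACKYAW)@M0; O_m0=np.array([*MB,.038])-R_m0[:,2]*.014
REST=np.array([.440,.0315,0]);RESTYAW=91.2
s2=np.sqrt(.5)
R_m1=Rzz(RESTYAW)@np.array([[0,s2,-s2],[-1,0,0],[0,s2,s2]]); O_m1=REST+[0,0,.075]
TRAYYAW=84.45; TC=np.array([.5191,-.2645])
Tr=Rzz(TRAYYAW)
R_m2=Tr@np.array([[0,1,0],[-1,0,0],[0,0,1]]).astype(float); O_m2=np.array([*(TC+Tr[:2,:2]@[-.057,.010]),.004])
E
cat > plan.py <<'E'
from ik import *
print("nest",O_m2, "tab dirs",R_m0[:,0],R_m1[:,0],R_m2[:,0])
for s in(1,-1):
    # tool in mould frame: z=-my, y=s*mz
    T=np.c_[np.cross([0,0,s],[0,-1,0]),[0,0,s],[0,-1,0]]
    g=np.array([.004,-.002,.014])
    print("flip",s)
    for nm_,R,O in(("rack",R_m0,O_m0),("rest",R_m1,O_m1)):
        pos=O+R@g; print(nm_,pos)
        for q in sols(pos,R@T): print("   ",q)
        for q in sols(pos+[0,0,.1],R@T): print("   up",q)
    T=np.c_[np.cross([0,s,0],[0,0,-1]),[0,s,0],[0,0,-1]]
    g=np.array([.004,0,.012])
    for nm_,R,O in(("regrasp",R_m1,O_m1),("nest",R_m2,O_m2)):
        pos=O+R@g; print(nm_,pos)
        for q in sols(pos,R@T): print("   ",q)
        for q in sols(pos+R[:,2]*.1,R@T): print("   up",q)
E
python3 plan.py
```

```text
nest [ 0.504 -0.32   0.004] tab dirs [0.971 0.24  0.   ] [1.    0.021 0.   ] [ 0.995 -0.097  0.   ]
flip 1
rack [0.518 0.27  0.036]
    [ 0.289  0.739  1.669 -0.     0.733  1.618]
   up [ 0.289  0.584  1.617 -0.     0.94   1.618]
rest [0.444 0.02  0.083]
    [ 0.269  0.762  1.897 -0.958  0.993  2.575]
   up [ 0.269  0.567  1.859 -0.856  1.137  2.366]
regrasp [0.444 0.023 0.083]
    [-0.635  0.758  1.924  0.675  1.112 -2.739]
   up [-0.744  0.64   1.819  0.553  1.329 -2.653]
nest [ 0.508 -0.321  0.016]
    [-0.749  0.785  1.631  0.     0.725 -2.223]
   up [-0.749  0.631  1.589 -0.     0.922 -2.223]
flip -1
rack [0.518 0.27  0.036]
    [ 0.289  0.739  1.669 -0.     0.733 -1.524]
   up [ 0.289  0.584  1.617  0.     0.94  -1.524]
rest [0.444 0.02  0.083]
    [ 0.269  0.762  1.897 -0.958  0.993 -0.566]
   up [ 0.269  0.567  1.859 -0.856  1.137 -0.776]
regrasp [0.444 0.023 0.083]
    [-0.635  0.758  1.924  0.675  1.112  0.402]
   up [-0.744  0.64   1.819  0.553  1.329  0.488]
nest [ 0.508 -0.321  0.016]
    [-0.749  0.785  1.631 -0.     0.725  0.918]
   up [-0.749  0.631  1.589 -0.     0.922  0.918]
```

```bash
cat >> ik.py <<'E'
def toolT(kind,s):
    if kind=="thick": z=np.array([0,-1,0]);y=np.array([0,0,s])
    else: z=np.array([0,0,-1]);y=np.array([0,s,0])
    return np.c_[np.cross(y,z),y,z].astype(float)
def path(pos,R,n):
    """joint interpolation, prints chained deltas (n calls)"""
    o=log(); q0=np.array(o["q"]); q1,e=ik(np.array(pos),R,q0); print("err",e,"q1",q1)
    P=np.array(o["position"]);F=R_.from_quat(o["tool_rot"]).as_matrix()
    for k in range(1,n+1):
        p,G=(pos,R) if k==n else fk(q0+(q1-q0)*k/n,KP)
        t=F.T@(p-P)*100; rv=R_.from_matrix(F.T@G).as_rotvec()
        print(k,"t",np.round(t,2),"r",np.round(rv,3),"|",round(np.linalg.norm(t),1),round(np.degrees(np.linalg.norm(rv)),1),"->",np.round(p,3))
        P,F=np.array(p),G
E
python3 - <<'E'
from ik import *
g=np.array([.004,-.002,.014]); pos=O_m0+R_m0@g+[0,0,.1]
path(pos,R_m0@toolT("thick",-1),4)
E
```

```text
err 0.4392700639186895 q1 [0.276 0.6   2.087 2.15  0.    2.597]
1 t [ 18.91 -14.9    3.4 ] r [0.265 0.366 0.482] | 24.3 37.8 -> [ 0.521 -0.002  0.207]
2 t [  1.68 -14.42   7.71] r [0.27  0.139 0.71 ] | 16.4 44.2 -> [0.598 0.143 0.198]
3 t [-6.35  0.78  6.42] r [0.106 0.113 0.833] | 9.1 48.5 -> [0.59  0.224 0.158]
4 t [-0.49  8.83 -0.68] r [-0.087  0.707  0.837] | 8.9 63.0 -> [0.518 0.27  0.136]
```

```bash
sed -i 's/q1,e=ik(np.array(pos),R,q0); print("err",e,"q1",q1)/S=sols(np.array(pos),R); q1=min(S,key=lambda s:abs(s-q0).max()); print("q0",q0,"q1",q1)/' ik.py
python3 - <<'E'
from ik import *
g=np.array([.004,-.002,.014]); pos=O_m0+R_m0@g+[0,0,.1]
path(pos,R_m0@toolT("thick",-1),4)
E
```

```text
q0 [-0.735  0.335  1.752 -0.011  1.32   0.67 ] q1 [ 0.289  0.584  1.617  0.     0.94  -1.524]
1 t [ 9.25 -6.01  2.28] r [-0.086 -0.026 -0.797] | 11.3 45.9 -> [ 0.443 -0.108  0.216]
2 t [12.09 -0.83  2.47] r [-0.062 -0.05  -0.8  ] | 12.4 46.0 -> [ 0.5   -0.001  0.19 ]
3 t [11.92  5.65  2.62] r [-0.037 -0.062 -0.802] | 13.4 46.1 -> [0.527 0.128 0.163]
4 t [ 8.2  11.64  2.71] r [-0.015 -0.066 -0.803] | 14.5 46.1 -> [0.518 0.27  0.136]
```

Run:
```python
from ik import *
g=np.array([.004,-.002,.014]); pos=O_m0+R_m0@g+[0,0,.1]
path(pos,R_m0@toolT("thick",-1),6)
```

```text
q0 [-0.735  0.335  1.752 -0.011  1.32   0.67 ] q1 [ 0.289  0.584  1.617  0.     0.94  -1.524]
1 t [ 6.27 -3.66  1.43] r [-0.059 -0.013 -0.531] | 7.4 30.6 -> [ 0.42  -0.137  0.225]
2 t [ 7.6  -1.47  1.52] r [-0.049 -0.026 -0.532] | 7.9 30.7 -> [ 0.465 -0.075  0.208]
3 t [8.13 1.22 1.61] r [-0.038 -0.035 -0.534] | 8.4 30.7 -> [ 0.5   -0.001  0.19 ]
4 t [7.68 4.09 1.69] r [-0.027 -0.04  -0.534] | 8.9 30.7 -> [0.522 0.083 0.172]
5 t [6.17 6.78 1.75] r [-0.017 -0.043 -0.535] | 9.3 30.8 -> [0.528 0.174 0.154]
6 t [3.71 8.89 1.8 ] r [-0.008 -0.044 -0.535] | 9.8 30.8 -> [0.518 0.27  0.136]
```

>>> {"op": "send_rows", "data": {
  "deltas": [
    {"tx":6.3,"ty":-3.7,"tz":1.4,"rx":-0.06,"ry":-0.01,"rz":-0.53},
    {"tx":6.3,"ty":-3.7,"tz":1.4,"rx":-0.06,"ry":-0.01,"rz":-0.53},
    {"tx":6.3,"ty":-3.7,"tz":1.4,"rx":-0.06,"ry":-0.01,"rz":-0.53},
    {"tx":6.3,"ty":-3.7,"tz":1.4,"rx":-0.06,"ry":-0.01,"rz":-0.53},
    {"tx":6.3,"ty":-3.7,"tz":1.4,"rx":-0.06,"ry":-0.01,"rz":-0.53}
  ]
}}

```text
time: 3.25
position: [0.419, -0.1386, 0.2251]
tool_rot: [0.932, 0.347, -0.068, -0.085]
ft_force: [0.3, -0.5, -0.7]
grip_width: 0.087
```

>>> {"op": "send_rows", "data": {
  "deltas": [
    {"tx":7.6,"ty":-1.5,"tz":1.5,"rx":-0.05,"ry":-0.03,"rz":-0.53},
    {"tx":7.6,"ty":-1.5,"tz":1.5,"rx":-0.05,"ry":-0.03,"rz":-0.53},
    {"tx":7.6,"ty":-1.5,"tz":1.5,"rx":-0.05,"ry":-0.03,"rz":-0.53},
    {"tx":7.6,"ty":-1.5,"tz":1.5,"rx":-0.05,"ry":-0.03,"rz":-0.53},
    {"tx":7.6,"ty":-1.5,"tz":1.5,"rx":-0.05,"ry":-0.03,"rz":-0.53}
  ]
}}

```text
time: 3.67
position: [0.464, -0.0762, 0.2082]
tool_rot: [0.809, 0.581, -0.049, -0.072]
ft_force: [0.3, 0.1, -0.9]
grip_width: 0.0869
```

>>> {"op": "send_rows", "data": {
  "deltas": [
    {"tx":8.1,"ty":1.2,"tz":1.6,"rx":-0.04,"ry":-0.03,"rz":-0.53},
    {"tx":8.1,"ty":1.2,"tz":1.6,"rx":-0.04,"ry":-0.03,"rz":-0.53},
    {"tx":8.1,"ty":1.2,"tz":1.6,"rx":-0.04,"ry":-0.03,"rz":-0.53},
    {"tx":8.1,"ty":1.2,"tz":1.6,"rx":-0.04,"ry":-0.03,"rz":-0.53},
    {"tx":8.1,"ty":1.2,"tz":1.6,"rx":-0.04,"ry":-0.03,"rz":-0.53}
  ]
}}

```text
time: 4.08
position: [0.4988, -0.0024, 0.1906]
tool_rot: [0.629, 0.775, -0.029, -0.058]
ft_force: [0.3, -0.6, 0.0]
grip_width: 0.0871
```

>>> {"op": "send_rows", "data": {
  "deltas": [
    {"tx":7.7,"ty":4.1,"tz":1.7,"rx":-0.03,"ry":-0.04,"rz":-0.53},
    {"tx":7.7,"ty":4.1,"tz":1.7,"rx":-0.03,"ry":-0.04,"rz":-0.53},
    {"tx":7.7,"ty":4.1,"tz":1.7,"rx":-0.03,"ry":-0.04,"rz":-0.53},
    {"tx":7.7,"ty":4.1,"tz":1.7,"rx":-0.03,"ry":-0.04,"rz":-0.53},
    {"tx":7.7,"ty":4.1,"tz":1.7,"rx":-0.03,"ry":-0.04,"rz":-0.53}
  ]
}}

```text
time: 4.5
position: [0.5213, 0.0818, 0.1729]
tool_rot: [0.404, 0.914, -0.014, -0.039]
ft_force: [0.4, 0.3, -0.8]
grip_width: 0.0869
```

>>> {"op": "send_rows", "data": {
  "deltas": [
    {"tx":6.2,"ty":6.8,"tz":1.7,"rx":-0.02,"ry":-0.04,"rz":-0.53},
    {"tx":6.2,"ty":6.8,"tz":1.7,"rx":-0.02,"ry":-0.04,"rz":-0.53},
    {"tx":6.2,"ty":6.8,"tz":1.7,"rx":-0.02,"ry":-0.04,"rz":-0.53},
    {"tx":6.2,"ty":6.8,"tz":1.7,"rx":-0.02,"ry":-0.04,"rz":-0.53},
    {"tx":6.2,"ty":6.8,"tz":1.7,"rx":-0.02,"ry":-0.04,"rz":-0.53}
  ]
}}

```text
time: 4.92
position: [0.5289, 0.1736, 0.1557]
tool_rot: [0.151, 0.988, -0.002, -0.019]
ft_force: [-0.4, -0.0, -0.4]
grip_width: 0.0871
```

Run:
```python
from ik import *
g=np.array([.004,-.002,.014]); pos=O_m0+R_m0@g+[0,0,.1]
state(log())
path(pos,R_m0@toolT("thick",-1),1)
```

```text
t 4.92 q [ 0.113  0.538  1.644  0.007  0.998 -1.158] p [0.529 0.174 0.156] F [-0.365 -0.015 -0.406] M [ 0.007 -0.145  0.004] grip 0.0871
x [-0.954  0.298  0.037] y [ 0.298  0.955 -0.01 ] z [-0.038  0.001 -0.999]
q0 [ 0.113  0.538  1.644  0.007  0.998 -1.158] q1 [ 0.289  0.584  1.617  0.     0.94  -1.524]
1 t [3.85 8.89 2.03] r [ 0.    -0.039 -0.545] | 9.9 31.3 -> [0.518 0.27  0.136]
```

>>> {"op": "send_rows", "data": {
  "deltas": [
    {"tx":3.85,"ty":8.89,"tz":2.03,"rx":0,"ry":-0.039,"rz":-0.545},
    {"tx":3.85,"ty":8.89,"tz":2.03,"rx":0,"ry":-0.039,"rz":-0.545},
    {"tx":3.85,"ty":8.89,"tz":2.03,"rx":0,"ry":-0.039,"rz":-0.545},
    {"tx":3.85,"ty":8.89,"tz":2.03,"rx":0,"ry":-0.039,"rz":-0.545},
    {"tx":3.85,"ty":8.89,"tz":2.03,"rx":0,"ry":-0.039,"rz":-0.545}
  ]
}}

```text
time: 5.33
position: [0.5184, 0.2702, 0.1358]
tool_rot: [-0.121, 0.993, -0.0, 0.0]
ft_force: [-0.0, -0.1, 0.5]
grip_width: 0.0873
```

Run:
```python
from ik import *
g=np.array([.004,-.002,.014]); pos=O_m0+R_m0@g
state(log())
path(pos,R_m0@toolT("thick",-1),1)
c=robot.camera("side"); save(c,"s1"); np.savez("s1.npz",**c)
c=robot.camera("top"); save(c,"t1"); np.savez("t1.npz",**c)
a=cv2.imread("pics/s1.png")[180:330,150:400]; b=cv2.imread("pics/t1.png")[130:280,80:330]
cv2.imwrite("pics/st1.png",cv2.resize(np.hstack([a,b]),(800,240),interpolation=cv2.INTER_CUBIC))
```

```text
t 5.33 q [ 0.29   0.585  1.616 -0.     0.94  -1.524] p [0.518 0.27  0.136] F [-0.031 -0.092  0.477] M [ 0.147 -0.138  0.015] grip 0.0873
x [-0.971 -0.241 -0.   ] y [-0.241  0.971 -0.   ] z [ 0. -0. -1.]
q0 [ 0.29   0.585  1.616 -0.     0.94  -1.524] q1 [ 0.289  0.739  1.669 -0.     0.733 -1.524]
1 t [ 0.06 -0.01  9.98] r [-0.     0.     0.001] | 10.0 0.1 -> [0.518 0.27  0.036]
```

View pics/st1.png

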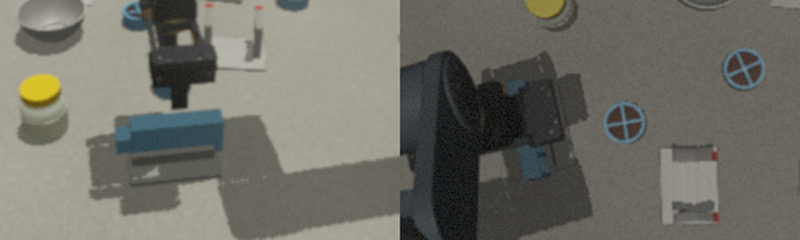

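>>> {"op": "send_rows", "data": {
  "deltas": [
    {"tx":0,"ty":0,"tz":4,"rx":0,"ry":0,"rz":0},
    {"tx":0,"ty":0,"tz":8,"rx":0,"ry":0,"rz":0},
    {"tx":0,"ty":0,"tz":10,"rx":0,"ry":0,"rz":0},
    {"tx":0,"ty":0,"tz":10,"rx":0,"ry":0,"rz":0}
  ]
}}

```text
time: 5.77
position: [0.5161, 0.2672, 0.032]
tool_rot: [-0.116, 0.993, -0.001, -0.004]
ft_force: [-1.0, -0.6, -0.0]
grip_width: 0.0871
```

>>> {"op": "send_rows", "data": {
  "deltas": [
    {"tx":0,"ty":0,"tz":0,"rx":0,"ry":0,"rz":0},
    {"tx":0,"ty":0,"tz":0,"rx":0,"ry":0,"rz":0},
    {"tx":0,"ty":0,"tz":0,"rx":0,"ry":0,"rz":0},
    {"tx":0,"ty":0,"tz":0,"rx":0,"ry":0,"rz":0},
    {"tx":0,"ty":0,"tz":0,"rx":0,"ry":0,"rz":0}
  ],
  "claw": 2,
  "squeeze": 25
}}

```text
time: 6.18
position: [0.5203, 0.2689, 0.0378]
tool_rot: [-0.117, 0.993, 0.0, 0.002]
ft_force: [0.5, -0.3, -0.4]
grip_width: 0.0621
```

>>> {"op": "send_rows", "data": {
  "deltas": [
    {"tx":0,"ty":0,"tz":0,"rx":0,"ry":0,"rz":0},
    {"tx":0,"ty":0,"tz":0,"rx":0,"ry":0,"rz":0},
    {"tx":0,"ty":0,"tz":0,"rx":0,"ry":0,"rz":0}
  ]
}}

```text
time: 6.43
position: [0.5194, 0.2687, 0.0366]
tool_rot: [-0.117, 0.993, -0.0, 0.001]
ft_force: [0.3, 0.4, -0.2]
grip_width: 0.0417
```

>>> {"op": "send_rows", "data": {
  "deltas": [
    {"tx":0,"ty":0,"tz":0,"rx":0,"ry":0,"rz":0},
    {"tx":0,"ty":0,"tz":0,"rx":0,"ry":0,"rz":0},
    {"tx":0,"ty":0,"tz":0,"rx":0,"ry":0,"rz":0},
    {"tx":0,"ty":0,"tz":0,"rx":0,"ry":0,"rz":0}
  ]
}}

```text
time: 6.77
position: [0.5192, 0.2688, 0.0362]
tool_rot: [-0.117, 0.993, 0.0, 0.0]
ft_force: [-0.5, 0.5, -0.2]
grip_width: 0.0284
```

Run:
```python
from ik import *
state(log())
```

```text
t 6.77 q [ 0.287  0.739  1.668 -0.     0.734 -1.519] p [0.519 0.269 0.036] F [-0.505  0.489 -0.217] M [ 0.217 -0.066 -0.064] grip 0.0284
x [-0.973 -0.233 -0.001] y [-0.233  0.973 -0.   ] z [ 0.001  0.    -1.   ]
```

>>> {"op": "send_rows", "data": {
  "deltas": [
    {"tx":0,"ty":0,"tz":-1,"rx":0,"ry":0,"rz":0},
    {"tx":0,"ty":0,"tz":-3,"rx":0,"ry":0,"rz":0},
    {"tx":0,"ty":0,"tz":-6,"rx":0,"ry":0,"rz":0},
    {"tx":0,"ty":0,"tz":-9,"rx":0,"ry":0,"rz":0},
    {"tx":0,"ty":0,"tz":-11,"rx":0,"ry":0,"rz":0}
  ]
}}

```text
time: 7.18
position: [0.5198, 0.2688, 0.149]
tool_rot: [-0.117, 0.993, 0.0, 0.002]
ft_force: [0.8, 0.6, -1.2]
grip_width: 0.028
```

Run:
```python
from ik import *
state(log())
g=np.array([.005,-.002,.014])
O=O_m1+R_m1@[0,.03,.012]
path(O+R_m1@g,R_m1@toolT("thick",-1),3)
```

```text
t 7.18 q [ 0.287  0.566  1.607 -0.001  0.966 -1.519] p [0.52  0.269 0.149] F [ 0.798  0.616 -1.174] M [ 0.088 -0.171 -0.   ] grip 0.028
x [-0.972 -0.233 -0.003] y [-0.233  0.972 -0.   ] z [ 0.003  0.    -1.   ]
q0 [ 0.287  0.566  1.607 -0.001  0.966 -1.519] q1 [ 0.293  0.706  1.874 -0.903  1.05  -0.632]
1 t [ 6.07 -7.79  3.46] r [0.265 0.112 0.107] | 10.5 17.6 -> [0.479 0.179 0.114]
2 t [ 3.41 -7.17  3.27] r [0.267 0.026 0.081] | 8.6 16.1 -> [0.453 0.098 0.105]
3 t [ 1.06 -5.86  2.73] r [ 0.239 -0.062  0.059] | 6.6 14.5 -> [0.445 0.033 0.113]
```

Run:
```python
from ik import *
g=np.array([.005,-.002,.014])
O=O_m1+R_m1@[0,.03,.06]+[0,0,.05]
path(O+R_m1@g,R_m1@toolT("thick",-1),3)
```

```text
q0 [ 0.287  0.566  1.607 -0.001  0.966 -1.519] q1 [ 0.225  0.535  1.871 -0.873  1.129 -0.814]
1 t [ 5.87 -8.82  0.46] r [0.255 0.092 0.085] | 10.6 16.3 -> [0.483 0.169 0.144]
2 t [ 3.92 -8.87  0.84] r [0.263 0.03  0.079] | 9.7 15.8 -> [0.458 0.077 0.162]
3 t [ 1.9  -8.38  0.97] r [ 0.255 -0.038  0.072] | 8.6 15.3 -> [ 0.446 -0.001  0.197]
```

>>> {"op": "send_rows", "data": {
  "deltas": [
    {"tx":2,"ty":-3,"tz":0.15,"rx":0.09,"ry":0.03,"rz":0.03},
    {"tx":4,"ty":-6,"tz":0.3,"rx":0.17,"ry":0.06,"rz":0.06},
    {"tx":5.9,"ty":-8.8,"tz":0.4,"rx":0.255,"ry":0.092,"rz":0.085}
  ]
}}

```text
time: 7.43
position: [0.4819, 0.1678, 0.1438]
tool_rot: [-0.073, 0.988, -0.134, -0.03]
ft_force: [-0.5, -0.4, -1.8]
grip_width: 0.0277
```

>>> {"op": "send_rows", "data": {
  "deltas": [
    {"tx":1.3,"ty":-3,"tz":0.3,"rx":0.09,"ry":0.01,"rz":0.03},
    {"tx":2.6,"ty":-6,"tz":0.6,"rx":0.18,"ry":0.02,"rz":0.05},
    {"tx":3.9,"ty":-8.9,"tz":0.8,"rx":0.263,"ry":0.03,"rz":0.079}
  ]
}}

```text
time: 7.68
position: [0.4567, 0.0757, 0.1613]
tool_rot: [-0.036, 0.963, -0.264, -0.029]
ft_force: [-0.3, -0.6, -2.8]
grip_width: 0.0279
```

>>> {"op": "send_rows", "data": {
  "deltas": [
    {"tx":0.6,"ty":-3,"tz":0.3,"rx":0.09,"ry":-0.01,"rz":0.03},
    {"tx":1.3,"ty":-6,"tz":0.6,"rx":0.17,"ry":-0.02,"rz":0.05},
    {"tx":1.9,"ty":-8.4,"tz":1.0,"rx":0.255,"ry":-0.038,"rz":0.072},
    {"tx":1.9,"ty":-8.4,"tz":1.0,"rx":0.255,"ry":-0.038,"rz":0.072},
    {"tx":1.9,"ty":-8.4,"tz":1.0,"rx":0.255,"ry":-0.038,"rz":0.072}
  ]
}}

```text
time: 8.1
position: [0.4445, -0.0013, 0.1952]
tool_rot: [-0.01, 0.924, -0.382, 0.002]
ft_force: [1.4, 0.1, -1.9]
grip_width: 0.028
```

Run:
```python
from ik import *
o=log();state(o)
c=robot.camera("side"); save(c,"s2"); np.savez("s2.npz",**c)
g=np.array([.005,-.002,.014])
for off in([0,.03,.012],[0,.02,.003],[0,0,0]):
    O=O_m1+R_m1@off
    print(off,delta(O+R_m1@g,R_m1@toolT("thick",-1),o))
a=cv2.imread("pics/s2.png")[100:300,180:400]
cv2.imwrite("pics/s2b.png",cv2.resize(a,(660,600),interpolation=cv2.INTER_CUBIC))
```

```text
t 8.1 q [ 0.224  0.537  1.873 -0.871  1.126 -0.815] p [ 0.445 -0.001  0.195] F [ 1.389  0.066 -1.938] M [ 0.834 -0.186  0.069] grip 0.028
x [-1.    -0.02   0.004] y [-0.017  0.708 -0.706] z [ 0.012 -0.706 -0.708]
[0, 0.03, 0.012] (array([-0.145,  8.219,  3.394]), array([ 0.002, -0.003,  0.002]))
[0, 0.02, 0.003] (array([-0.15 ,  9.117,  4.395]), array([ 0.002, -0.003,  0.002]))
[0, 0, 0] (array([-0.157,  9.413,  6.396]), array([ 0.002, -0.003,  0.002]))
```

View pics/s2b.png

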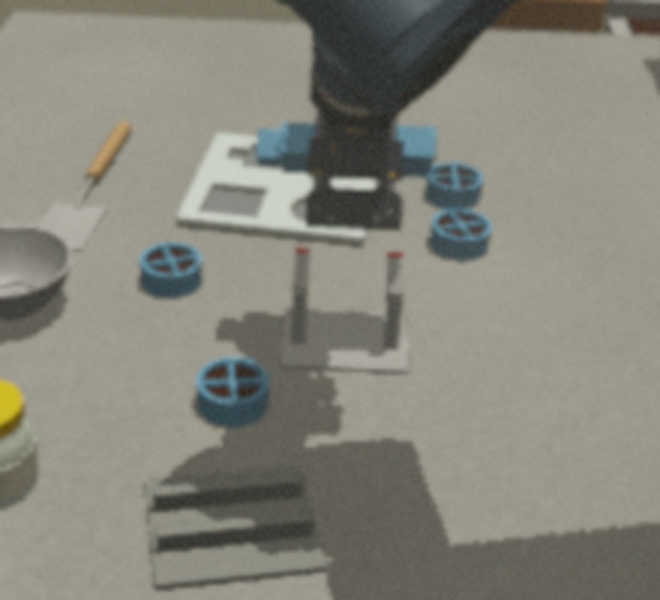

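>>> {"op": "send_rows", "data": {
  "deltas": [
    {"tx":-0.1,"ty":3.2,"tz":1.3,"rx":0,"ry":0,"rz":0},
    {"tx":-0.15,"ty":6,"tz":2.5,"rx":0,"ry":0,"rz":0},
    {"tx":-0.15,"ty":8.2,"tz":3.4,"rx":0,"ry":0,"rz":0},
    {"tx":-0.15,"ty":8.8,"tz":4.2,"rx":0.002,"ry":-0.003,"rz":0.002},
    {"tx":-0.15,"ty":9.1,"tz":4.6,"rx":0.002,"ry":-0.003,"rz":0.002}
  ]
}}

```text
time: 8.57
position: [0.4461, 0.0316, 0.0967]
tool_rot: [-0.011, 0.924, -0.383, 0.004]
ft_force: [0.3, -0.9, -1.1]
grip_width: 0.0282
```

>>> {"op": "send_rows", "data": {
  "deltas": [
    {"tx":0,"ty":0,"tz":0.5,"rx":0,"ry":0,"rz":0},
    {"tx":0,"ty":0,"tz":1,"rx":0,"ry":0,"rz":0},
    {"tx":0,"ty":0,"tz":1.3,"rx":0,"ry":0,"rz":0},
    {"tx":0,"ty":0,"tz":1.3,"rx":0,"ry":0,"rz":0}
  ]
}}

```text
time: 8.9
position: [0.446, 0.0205, 0.0897]
tool_rot: [-0.009, 0.923, -0.384, 0.004]
ft_force: [0.4, 1.0, -0.9]
grip_width: 0.0276
```

Run:
```python
from ik import *
o=log();state(o)
g=np.array([.005,-.002,.014])
print(delta(O_m1+R_m1@g,R_m1@toolT("thick",-1),o))
c=robot.camera("side"); save(c,"s3"); np.savez("s3.npz",**c)
a=cv2.imread("pics/s3.png")[130:260,220:380]
cv2.imwrite("pics/s3b.png",cv2.resize(a,(738,600),interpolation=cv2.INTER_CUBIC))
```

```text
t 8.9 q [ 0.269  0.751  1.892 -0.951  1.004 -0.58 ] p [0.446 0.021 0.09 ] F [ 0.416  0.957 -0.898] M [ 0.763 -0.174 -0.039] grip 0.0276
x [-1.    -0.02  -0.001] y [-0.013  0.706 -0.708] z [ 0.015 -0.708 -0.706]
(array([0.077, 0.427, 0.455]), array([-0.002,  0.   , -0.001]))
```

View pics/s3b.png

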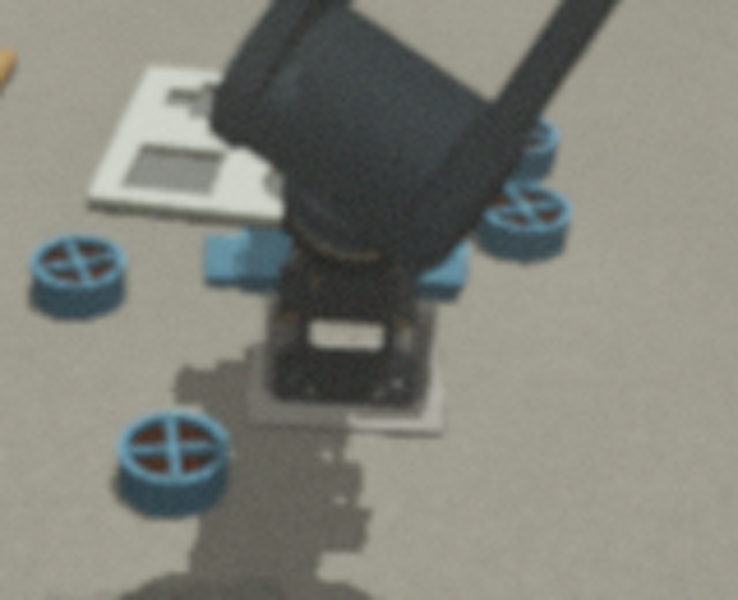

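>>> {"op": "send_rows", "data": {
  "deltas": [
    {"tx":0,"ty":0.15,"tz":0.15,"rx":0,"ry":0,"rz":0},
    {"tx":0,"ty":0.3,"tz":0.3,"rx":0,"ry":0,"rz":0},
    {"tx":0,"ty":0.3,"tz":0.35,"rx":0,"ry":0,"rz":0}
  ]
}}

```text
time: 9.2
position: [0.446, 0.0209, 0.0848]
tool_rot: [-0.01, 0.923, -0.383, 0.005]
ft_force: [0.1, -0.6, -1.5]
grip_width: 0.0273
```

>>> {"op": "send_rows", "data": {
  "deltas": [
    {"tx":0,"ty":0.05,"tz":0.05,"rx":0,"ry":0,"rz":0},
    {"tx":0,"ty":0.1,"tz":0.1,"rx":0,"ry":0,"rz":0},
    {"tx":0,"ty":0.1,"tz":0.1,"rx":0,"ry":0,"rz":0}
  ]
}}

```text
time: 9.45
position: [0.4459, 0.0208, 0.084]
tool_rot: [-0.01, 0.923, -0.384, 0.005]
ft_force: [-0.7, 1.9, 2.5]
grip_width: 0.0276
```

Run:
```python
from ik import *
o=log();state(o)
g=np.array([.005,-.002,.014])
print(delta(O_m1+R_m1@g,R_m1@toolT("thick",-1),o)); R=R_.from_quat(o["tool_rot"]).as_matrix(); print("Ftool",R.T@o["ft_force"])
```

```text
t 9.45 q [ 0.271  0.764  1.893 -0.959  0.998 -0.567] p [0.446 0.021 0.084] F [-0.7    1.851  2.517] M [ 0.426 -0.103 -0.082] grip 0.0276
x [-1.    -0.022 -0.001] y [-0.015  0.705 -0.709] z [ 0.016 -0.709 -0.705]
(array([ 0.067, -0.003,  0.07 ]), array([-0.003,  0.001, -0.   ]))
Ftool [ 0.657 -0.471 -3.098]
```

>>> {"op": "send_rows", "data": {
  "deltas": [
    {"tx":0,"ty":0.08,"tz":0.0,"rx":0,"ry":0,"rz":0},
    {"tx":0,"ty":0.15,"tz":0.03,"rx":0,"ry":0,"rz":0},
    {"tx":0,"ty":0.15,"tz":0.03,"rx":0,"ry":0,"rz":0}
  ]
}}

```text
time: 9.7
position: [0.4459, 0.021, 0.0835]
tool_rot: [-0.01, 0.923, -0.385, 0.005]
ft_force: [-0.1, 0.5, 6.1]
grip_width: 0.0276
```

Run:
```python
from ik import *
o=log();state(o)
g=np.array([.005,-.002,.014])
print(delta(O_m1+R_m1@g,R_m1@toolT("thick",-1),o)); R=R_.from_quat(o["tool_rot"]).as_matrix(); print("Ftool",R.T@o["ft_force"])
```

```text
t 9.7 q [ 0.272  0.766  1.892 -0.96   1.    -0.564] p [0.446 0.021 0.084] F [-0.12   0.523  6.07 ] M [-0.333 -0.138 -0.062] grip 0.0276
x [-1.    -0.022 -0.001] y [-0.015  0.703 -0.711] z [ 0.016 -0.711 -0.703]
(array([ 0.071, -0.046,  0.052]), array([-0.006,  0.001,  0.   ]))
Ftool [ 0.103 -3.948 -4.64 ]
```

>>> {"op": "send_rows", "data": {
  "deltas": [
    {"tx":0,"ty":0,"tz":0,"rx":0,"ry":0,"rz":0},
    {"tx":0,"ty":0,"tz":0,"rx":0,"ry":0,"rz":0},
    {"tx":0,"ty":0,"tz":0,"rx":0,"ry":0,"rz":0},
    {"tx":0,"ty":0,"tz":0,"rx":0,"ry":0,"rz":0}
  ],
  "claw": 5
}}

```text
time: 10.03
position: [0.4458, 0.0217, 0.0819]
tool_rot: [-0.01, 0.923, -0.383, 0.004]
ft_force: [-0.3, -0.9, 0.1]
grip_width: 0.0455
```

>>> {"op": "send_rows", "data": {
  "deltas": [
    {"tx":0,"ty":0,"tz":-1.5,"rx":0,"ry":0,"rz":0},
    {"tx":0,"ty":0,"tz":-4,"rx":0,"ry":0,"rz":0},
    {"tx":0,"ty":0,"tz":-8,"rx":0,"ry":0,"rz":0},
    {"tx":0,"ty":0,"tz":-12,"rx":0,"ry":0,"rz":0}
  ]
}}

```text
time: 10.37
position: [0.4429, 0.1069, 0.167]
tool_rot: [-0.01, 0.923, -0.384, 0.002]
ft_force: [1.6, -0.1, -0.4]
grip_width: 0.0498
```

Run:
```python
from ik import *
o=log();state(o)
for n in("side","top"):
    c=robot.camera(n); save(c,n+"4"); np.savez(n+"4.npz",**c)
a=cv2.imread("pics/side4.png")[130:260,220:380];b=cv2.imread("pics/top4.png")[170:300,180:340]
cv2.imwrite("pics/st4.png",cv2.resize(np.hstack([a,b]),(800,325),interpolation=cv2.INTER_CUBIC))
```

```text
t 10.37 q [ 0.43   0.638  1.753 -0.756  1.244 -0.725] p [0.443 0.107 0.167] F [ 1.581 -0.108 -0.447] M [ 0.516 -0.163  0.078] grip 0.0498
x [-1.    -0.02   0.003] y [-0.016  0.705 -0.709] z [ 0.012 -0.709 -0.705]
```

View pics/st4.png

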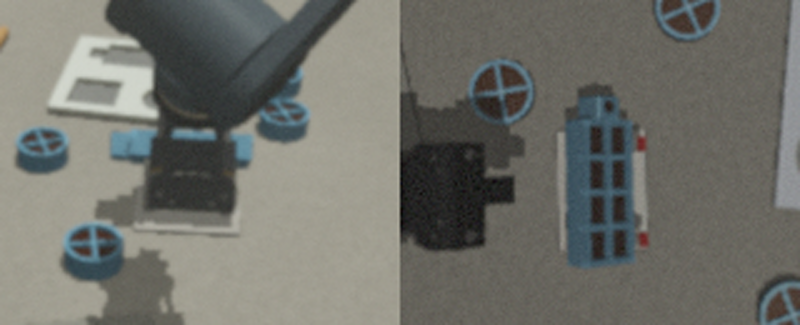

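```bash
cat > f2.py <<'E'
from fit import *
import ik
c=load("top4.npz")
R1=np.array([[0,ik.s2,-ik.s2],[-1,0,0],[0,ik.s2,ik.s2]])
Rs=np.array([[ik.s2,0,-ik.s2],[0,1,0],[ik.s2,0,ik.s2]])
cs=np.array([[sx*.10,sy*.045,h] for sx in(-1,1) for sy in(-1,1) for h in(.03,.1)])+[.45,.012,0]
C,d,z=rays(c,window(c,cs,2))
def f(p):
    x,y,a,dz,mx,ma,tl,mn=p; Rr=Rz(a); o=np.array([x,y,dz]); seat=o+Rr@[0,0,.075]
    it=[(Rr,o,[((-.055,-.06,0),(.035,.06,.006))])]
    for yy in(-.044,.044):
        it.append((Rr@Rs,seat,[((-.038,yy-.007,-.01),(.010,yy+.007,0)),((-.038,yy-.007,0),(-.03,yy+.007,.034))]))
    Rm=Rz(ma)@R1@R_.from_euler('x',tl).as_matrix()
    om=seat+Rm@[mx,0,mn]
    it.append((Rm,om,mouldboxes()))
    return render(C,d,it,dz)
r=nm(lambda p:loss(f(p),z,.01),[.4404,.0305,np.radians(91.3),.0003,.003,np.radians(91.3),0,0],[.002,.002,.01,.001,.004,.01,.02,.001])
print(r.fun,r.x,np.degrees(r.x[5]),"mould o world",r.x[:2]+Rz(r.x[2])[:2,:2]@np.array([0,0])+ (Rz(r.x[5])@R1@[r.x[4],0,0])[:2])
p=r.x
res=(f(p)-z).reshape(-1)
E
python3 f2.py
```

```text
2.323222879752865 [ 0.441  0.031  1.598  0.     0.001  1.601  0.007 -0.001] 91.70506788908247 mould o world [0.441 0.031]
```

Run:
```python
from ik import *
g=np.array([.004,0.0005,.012+.10])
path(O_m1+R_m1@g+[0,0,.03],R_m1@toolT("width",-1),5)
```

```text
q0 [ 0.434  0.633  1.747 -0.758  1.241 -0.723] q1 [-0.744  0.585  1.803  0.546  1.389  0.526]
1 t [ 4.43 -2.45  5.6 ] r [-0.104  0.379  0.505] | 7.5 36.7 -> [0.404 0.053 0.147]
2 t [ 1.09 -2.29  3.06] r [-0.043  0.382  0.514] | 4.0 36.8 -> [0.375 0.028 0.136]
3 t [-0.88 -0.51  0.1 ] r [0.011 0.382 0.513] | 1.0 36.6 -> [0.373 0.018 0.138]
4 t [-0.9   1.78 -3.09] r [0.064 0.382 0.5  ] | 3.7 36.3 -> [0.401 0.    0.155]
5 t [ 0.94  3.36 -6.28] r [0.123 0.379 0.477] | 7.2 35.6 -> [ 0.446 -0.047  0.185]
```

>>> {"op": "send_rows", "data": {
  "deltas": [
    {"tx":0,"ty":-2,"tz":-2,"rx":0,"ry":0,"rz":0},
    {"tx":0,"ty":-5,"tz":-4,"rx":0,"ry":0,"rz":0},
    {"tx":0,"ty":-8,"tz":-5,"rx":0,"ry":0,"rz":0},
    {"tx":0,"ty":-9,"tz":-5,"rx":0,"ry":0,"rz":0}
  ],
  "claw": 8.7
}}

```text
time: 10.8
position: [0.4456, 0.0776, 0.269]
tool_rot: [-0.009, 0.923, -0.384, 0.007]
ft_force: [0.2, -0.7, -0.1]
grip_width: 0.0691
```

Run:
```python
from ik import *
state(log())
g=np.array([.004,0.0005,.012+.10])
path(O_m1+R_m1@g+[0,0,.05],R_m1@toolT("width",-1),6)
```

```text
t 10.8 q [ 0.378  0.459  1.719 -0.747  1.368 -0.899] p [0.446 0.078 0.269] F [ 0.239 -0.706 -0.114] M [ 0.538 -0.123 -0.032] grip 0.0691
x [-1.    -0.022 -0.006] y [-0.011  0.705 -0.709] z [ 0.02  -0.709 -0.705]
q0 [ 0.378  0.459  1.719 -0.747  1.368 -0.899] q1 [-0.744  0.551  1.79   0.542  1.429  0.551]
1 t [ 3.56 -0.07  5.47] r [-0.121  0.299  0.407] | 6.5 29.8 -> [0.411 0.038 0.231]
2 t [ 1.66 -0.71  3.88] r [-0.07   0.308  0.424] | 4.3 30.3 -> [0.384 0.019 0.203]
3 t [ 0.11 -0.23  2.01] r [-0.023  0.31   0.434] | 2.0 30.6 -> [0.373 0.012 0.187]
4 t [-0.57  0.97 -0.04] r [0.021 0.31  0.437] | 1.1 30.7 -> [0.382 0.007 0.183]
5 t [-0.14  2.32 -2.19] r [0.065 0.308 0.433] | 3.2 30.7 -> [ 0.409 -0.009  0.189]
6 t [ 1.32  3.17 -4.31] r [0.113 0.301 0.424] | 5.5 30.5 -> [ 0.446 -0.047  0.205]
```

>>> {"op": "send_rows", "data": {
  "deltas": [
    {"tx":3.5,"ty":-0.1,"tz":5.2,"rx":-0.12,"ry":0.3,"rz":0.41},
    {"tx":3.5,"ty":-0.1,"tz":5.2,"rx":-0.12,"ry":0.3,"rz":0.41},
    {"tx":3.5,"ty":-0.1,"tz":5.2,"rx":-0.12,"ry":0.3,"rz":0.41},
    {"tx":3.5,"ty":-0.1,"tz":5.2,"rx":-0.12,"ry":0.3,"rz":0.41},
    {"tx":3.5,"ty":-0.1,"tz":5.2,"rx":-0.12,"ry":0.3,"rz":0.41}
  ]
}}

```text
time: 11.22
position: [0.4115, 0.0387, 0.229]
tool_rot: [0.237, 0.917, -0.316, -0.056]
ft_force: [0.4, -0.9, -0.2]
grip_width: 0.0864
```

>>> {"op": "send_rows", "data": {
  "deltas": [
    {"tx":1.7,"ty":-0.7,"tz":3.9,"rx":-0.07,"ry":0.31,"rz":0.42},
    {"tx":1.7,"ty":-0.7,"tz":3.9,"rx":-0.07,"ry":0.31,"rz":0.42},
    {"tx":1.7,"ty":-0.7,"tz":3.9,"rx":-0.07,"ry":0.31,"rz":0.42},
    {"tx":1.7,"ty":-0.7,"tz":3.9,"rx":-0.07,"ry":0.31,"rz":0.42},
    {"tx":1.7,"ty":-0.7,"tz":3.9,"rx":-0.07,"ry":0.31,"rz":0.42}
  ]
}}

```text
time: 11.63
position: [0.3832, 0.0204, 0.2016]
tool_rot: [0.469, 0.839, -0.249, -0.121]
ft_force: [0.7, -0.7, 0.1]
grip_width: 0.0868
```

>>> {"op": "send_rows", "data": {
  "deltas": [
    {"tx":0.1,"ty":-0.2,"tz":2,"rx":-0.02,"ry":0.31,"rz":0.43},
    {"tx":0.1,"ty":-0.2,"tz":2,"rx":-0.02,"ry":0.31,"rz":0.43},
    {"tx":0.1,"ty":-0.2,"tz":2,"rx":-0.02,"ry":0.31,"rz":0.43},
    {"tx":0.1,"ty":-0.2,"tz":2,"rx":-0.02,"ry":0.31,"rz":0.43},
    {"tx":0.1,"ty":-0.2,"tz":2,"rx":-0.02,"ry":0.31,"rz":0.43}
  ]
}}

```text
time: 12.05
position: [0.3718, 0.0146, 0.1859]
tool_rot: [0.669, 0.694, -0.187, -0.188]
ft_force: [-0.1, -0.6, 0.2]
grip_width: 0.0871
```

>>> {"op": "send_rows", "data": {
  "deltas": [
    {"tx":-0.6,"ty":1,"tz":0,"rx":0.02,"ry":0.31,"rz":0.43},
    {"tx":-0.6,"ty":1,"tz":0,"rx":0.02,"ry":0.31,"rz":0.43},
    {"tx":-0.6,"ty":1,"tz":0,"rx":0.02,"ry":0.31,"rz":0.43},
    {"tx":-0.6,"ty":1,"tz":0,"rx":0.02,"ry":0.31,"rz":0.43},
    {"tx":-0.6,"ty":1,"tz":0,"rx":0.02,"ry":0.31,"rz":0.43}
  ]
}}

```text
time: 12.47
position: [0.3798, 0.0094, 0.1808]
tool_rot: [0.82, 0.497, -0.125, -0.255]
ft_force: [-0.4, -0.6, -0.7]
grip_width: 0.0869
```

>>> {"op": "send_rows", "data": {
  "deltas": [
    {"tx":-0.1,"ty":2.3,"tz":-2.2,"rx":0.06,"ry":0.31,"rz":0.43},
    {"tx":-0.1,"ty":2.3,"tz":-2.2,"rx":0.06,"ry":0.31,"rz":0.43},
    {"tx":-0.1,"ty":2.3,"tz":-2.2,"rx":0.06,"ry":0.31,"rz":0.43},
    {"tx":-0.1,"ty":2.3,"tz":-2.2,"rx":0.06,"ry":0.31,"rz":0.43},
    {"tx":-0.1,"ty":2.3,"tz":-2.2,"rx":0.06,"ry":0.31,"rz":0.43}
  ]
}}

```text
time: 12.88
position: [0.4064, -0.0059, 0.1869]
tool_rot: [0.908, 0.263, -0.064, -0.32]
ft_force: [-0.2, -0.9, -0.2]
grip_width: 0.0871
```

Run:
```python
from ik import *
state(log())
g=np.array([.004,0.0005,.012+.08])
path(O_m1+R_m1@g,R_m1@toolT("width",-1),1)
```

```text
t 12.88 q [-0.552  0.541  1.782  0.327  1.418  0.304] p [ 0.406 -0.006  0.187] F [-0.184 -0.95  -0.212] M [-0.291 -0.211 -0.022] grip 0.0871
x [0.853 0.519 0.053] y [ 0.437 -0.657 -0.614] z [-0.284  0.547 -0.787]
q0 [-0.552  0.541  1.782  0.327  1.418  0.304] q1 [-0.723  0.659  1.844  0.573  1.285  0.475]
1 t [1.67 6.35 1.06] r [0.106 0.309 0.428] | 6.6 30.9 -> [ 0.445 -0.033  0.14 ]
```

>>> {"op": "send_rows", "data": {
  "deltas": [
    {"tx":1.67,"ty":6.35,"tz":1.06,"rx":0.106,"ry":0.309,"rz":0.428},
    {"tx":1.67,"ty":6.35,"tz":1.06,"rx":0.106,"ry":0.309,"rz":0.428},
    {"tx":1.67,"ty":6.35,"tz":1.06,"rx":0.106,"ry":0.309,"rz":0.428},
    {"tx":1.67,"ty":6.35,"tz":1.06,"rx":0.106,"ry":0.309,"rz":0.428},
    {"tx":1.67,"ty":6.35,"tz":1.06,"rx":0.106,"ry":0.309,"rz":0.428}
  ]
}}

```text
time: 13.3
position: [0.4453, -0.0323, 0.1402]
tool_rot: [0.924, 0.01, -0.005, -0.383]
ft_force: [-0.6, 0.7, 0.5]
grip_width: 0.087
```

Run:
```python
from ik import *
state(log())
g=np.array([.004,0.0005,.012])
path(O_m1+R_m1@g,R_m1@toolT("width",-1),1)
c=robot.camera("side"); save(c,"s5"); np.savez("s5.npz",**c)
a=cv2.imread("pics/s5.png")[110:260,220:380]
cv2.imwrite("pics/s5b.png",cv2.resize(a,(640,600),interpolation=cv2.INTER_CUBIC))
```

```text
t 13.3 q [-0.722  0.661  1.844  0.574  1.285  0.475] p [ 0.445 -0.032  0.14 ] F [-0.553  0.739  0.457] M [-0.387  0.023  0.038] grip 0.087
x [ 1.     0.022 -0.001] y [ 0.015 -0.706 -0.708] z [-0.016  0.708 -0.706]
q0 [-0.722  0.661  1.844  0.574  1.285  0.475] q1 [-0.635  0.757  1.925  0.675  1.112  0.403]
1 t [0.01 0.05 7.93] r [-0.002  0.001 -0.   ] | 7.9 0.1 -> [0.444 0.023 0.084]
```

View pics/s5b.png

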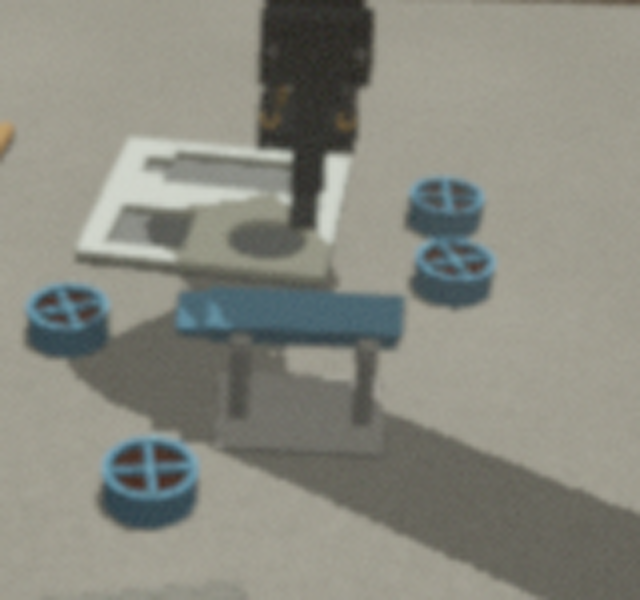

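>>> {"op": "send_rows", "data": {
  "deltas": [
    {"tx":0,"ty":0.05,"tz":3.5,"rx":0,"ry":0,"rz":0},
    {"tx":0,"ty":0.05,"tz":6,"rx":0,"ry":0,"rz":0},
    {"tx":0,"ty":0.05,"tz":7.4,"rx":0,"ry":0,"rz":0},
    {"tx":0,"ty":0.05,"tz":7.9,"rx":0,"ry":0,"rz":0},
    {"tx":0,"ty":0.05,"tz":7.9,"rx":0,"ry":0,"rz":0}
  ]
}}

```text
time: 13.77
position: [0.4453, 0.024, 0.0845]
tool_rot: [0.924, 0.013, -0.005, -0.383]
ft_force: [0.1, -0.3, -0.0]
grip_width: 0.0872
```

>>> {"op": "send_rows", "data": {
  "deltas": [
    {"tx":0,"ty":0,"tz":0,"rx":0,"ry":0,"rz":0},
    {"tx":0,"ty":0,"tz":0,"rx":0,"ry":0,"rz":0},
    {"tx":0,"ty":0,"tz":0,"rx":0,"ry":0,"rz":0},
    {"tx":0,"ty":0,"tz":0,"rx":0,"ry":0,"rz":0},
    {"tx":0,"ty":0,"tz":0,"rx":0,"ry":0,"rz":0}
  ],
  "claw": 5.2,
  "squeeze": 25
}}

```text
time: 14.18
position: [0.4462, 0.0216, 0.085]
tool_rot: [0.924, 0.01, -0.003, -0.382]
ft_force: [-0.3, -0.6, -0.4]
grip_width: 0.0611
```

>>> {"op": "send_rows", "data": {
  "deltas": [
    {"tx":0,"ty":0,"tz":0,"rx":0,"ry":0,"rz":0},
    {"tx":0,"ty":0,"tz":0,"rx":0,"ry":0,"rz":0},
    {"tx":0,"ty":0,"tz":0,"rx":0,"ry":0,"rz":0}
  ]
}}

```text
time: 14.43
position: [0.4462, 0.0221, 0.0854]
tool_rot: [0.924, 0.01, -0.003, -0.383]
ft_force: [-0.3, -1.8, 5.3]
grip_width: 0.0597
```

Run:
```python
from ik import *
o=log();state(o)
R=R_.from_quat(o["tool_rot"]).as_matrix(); print("tcp in mould frame",R_m1.T@(o["position"]-O_m1),"Ftool",R.T@o["ft_force"])
```

```text
t 14.43 q [-0.635  0.755  1.92   0.675  1.118  0.405] p [0.446 0.022 0.085] F [-0.317 -1.828  5.331] M [ 0.204  0.034 -0.127] grip 0.0597
x [1.    0.021 0.002] y [ 0.016 -0.707 -0.707] z [-0.013  0.707 -0.707]
tcp in mould frame [0.006 0.001 0.014] Ftool [-0.342 -2.485 -5.057]
```

>>> {"op": "send_rows", "data": {
  "deltas": [
    {"tx":0,"ty":-0.3,"tz":-0.3,"rx":0,"ry":0,"rz":0},
    {"tx":0,"ty":-0.6,"tz":-1.5,"rx":0,"ry":0,"rz":0},
    {"tx":0,"ty":-1,"tz":-4,"rx":0,"ry":0,"rz":0},
    {"tx":0,"ty":-1.5,"tz":-7,"rx":0,"ry":0,"rz":0},
    {"tx":0,"ty":-2,"tz":-10,"rx":0,"ry":0,"rz":0}
  ]
}}

```text
time: 14.85
position: [0.4461, -0.0348, 0.1698]
tool_rot: [0.924, 0.01, -0.005, -0.382]
ft_force: [0.4, -0.7, -2.3]
grip_width: 0.0599
```

Run:
```python
from ik import *
o=log();state(o)
g=np.array([.005,0.0005,.014])
path(O_m2+R_m2@g+[0,0,.09],R_m2@toolT("width",-1),3)
c=robot.camera("side"); save(c,"s6"); np.savez("s6.npz",**c)
a=cv2.imread("pics/s6.png")[110:260,200:360]
cv2.imwrite("pics/s6b.png",cv2.resize(a,(640,600),interpolation=cv2.INTER_CUBIC))
```

```text
t 14.85 q [-0.724  0.606  1.825  0.561  1.345  0.514] p [ 0.446 -0.035  0.17 ] F [ 0.397 -0.7   -2.262] M [-0.638 -0.013 -0.037] grip 0.0599
x [ 1.     0.023 -0.001] y [ 0.016 -0.708 -0.706] z [-0.016  0.706 -0.708]
q0 [-0.724  0.606  1.825  0.561  1.345  0.514] q1 [-0.748  0.643  1.592 -0.     0.907  0.92 ]
1 t [ 0.98  9.09 -3.3 ] r [-0.264 -0.025  0.058] | 9.7 15.5 -> [ 0.458 -0.122  0.129]
2 t [ 2.27  9.44 -3.08] r [-0.262  0.019  0.045] | 10.2 15.3 -> [ 0.479 -0.22   0.108]
3 t [ 3.56  9.49 -2.7 ] r [-0.253  0.06   0.033] | 10.5 15.0 -> [ 0.509 -0.32   0.108]
```

View pics/s6b.png

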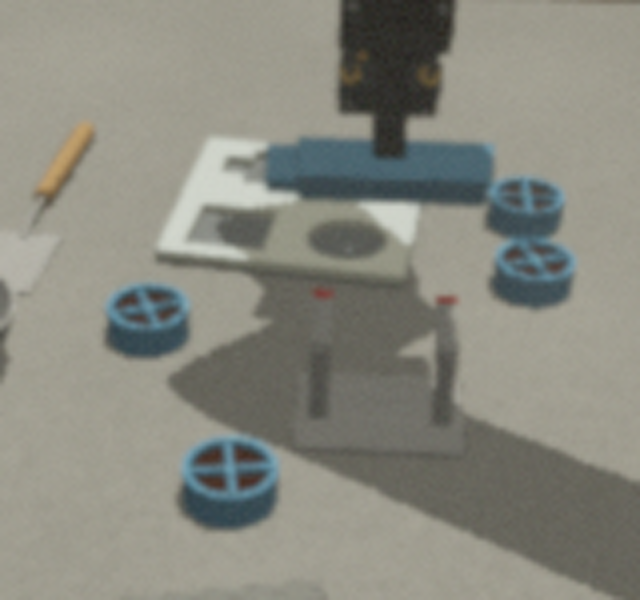

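>>> {"op": "send_rows", "data": {
  "deltas": [
    {"tx":0.3,"ty":3,"tz":-1.2,"rx":-0.09,"ry":-0.01,"rz":0.02},
    {"tx":0.6,"ty":6,"tz":-2.3,"rx":-0.18,"ry":-0.02,"rz":0.04},
    {"tx":1,"ty":9.1,"tz":-3.3,"rx":-0.264,"ry":-0.025,"rz":0.058}
  ]
}}

```text
time: 15.15
position: [0.459, -0.1236, 0.1283]
tool_rot: [0.967, -0.011, -0.024, -0.254]
ft_force: [-0.3, 0.2, -1.9]
grip_width: 0.0594
```

>>> {"op": "send_rows", "data": {
  "deltas": [
    {"tx":0.8,"ty":3.1,"tz":-1.1,"rx":-0.09,"ry":0.01,"rz":0.015},
    {"tx":1.5,"ty":6.3,"tz":-2.1,"rx":-0.18,"ry":0.015,"rz":0.03},
    {"tx":2.3,"ty":9.4,"tz":-3.1,"rx":-0.262,"ry":0.019,"rz":0.045}
  ]
}}

```text
time: 15.4
position: [0.4797, -0.2203, 0.1071]
tool_rot: [0.991, -0.032, -0.023, -0.126]
ft_force: [-0.0, -0.0, -2.1]
grip_width: 0.0597
```

>>> {"op": "send_rows", "data": {
  "deltas": [
    {"tx":1.2,"ty":3.1,"tz":-0.9,"rx":-0.09,"ry":0.02,"rz":0.01},
    {"tx":2.4,"ty":6.3,"tz":-1.8,"rx":-0.17,"ry":0.04,"rz":0.02},
    {"tx":3.3,"ty":8.8,"tz":-2.5,"rx":-0.23,"ry":0.055,"rz":0.03},
    {"tx":3.6,"ty":9.5,"tz":-2.7,"rx":-0.253,"ry":0.06,"rz":0.033},
    {"tx":3.6,"ty":9.5,"tz":-2.7,"rx":-0.253,"ry":0.06,"rz":0.033}
  ]
}}

```text
time: 15.82
position: [0.5101, -0.3197, 0.1073]
tool_rot: [0.999, -0.049, 0.001, -0.001]
ft_force: [-0.0, 0.3, -1.4]
grip_width: 0.0599
```

>>> {"op": "send_rows", "data": {
  "deltas": [
    {"tx":0,"ty":0,"tz":0,"rx":0,"ry":0,"rz":0},
    {"tx":0,"ty":0,"tz":0,"rx":0,"ry":0,"rz":0}
  ]
}}

```text
time: 15.98
position: [0.509, -0.3177, 0.1071]
tool_rot: [0.999, -0.049, -0.0, -0.002]
ft_force: [0.2, 0.1, -1.7]
grip_width: 0.0598
```

Run:
```python
from ik import *
o=log();state(o)
g=np.array([.005,0.0005,.014])
path(O_m2+R_m2@g+[0,0,.02],R_m2@toolT("width",-1),1)
for n in("side","top"):
    c=robot.camera(n); save(c,n+"7"); np.savez(n+"7.npz",**c)
a=cv2.imread("pics/side7.png")[100:230,200:360];b=cv2.imread("pics/top7.png")[150:280,310:470]
cv2.imwrite("pics/st7.png",cv2.resize(np.hstack([a,b]),(800,325),interpolation=cv2.INTER_CUBIC))
```

```text
t 15.98 q [-0.746  0.644  1.593  0.004  0.907  0.92 ] p [ 0.509 -0.318  0.107] F [ 0.228  0.122 -1.67 ] M [ 0.114  0.035 -0.017] grip 0.0598
x [ 0.995 -0.098 -0.   ] y [-0.098 -0.995 -0.004] z [ 0.     0.004 -1.   ]
q0 [-0.746  0.644  1.593  0.004  0.907  0.92 ] q1 [-0.748  0.75   1.624 -0.     0.768  0.92 ]
1 t [-0.01  0.29  6.91] r [-0.004  0.    -0.001] | 6.9 0.2 -> [ 0.509 -0.32   0.038]
```

View pics/st7.png

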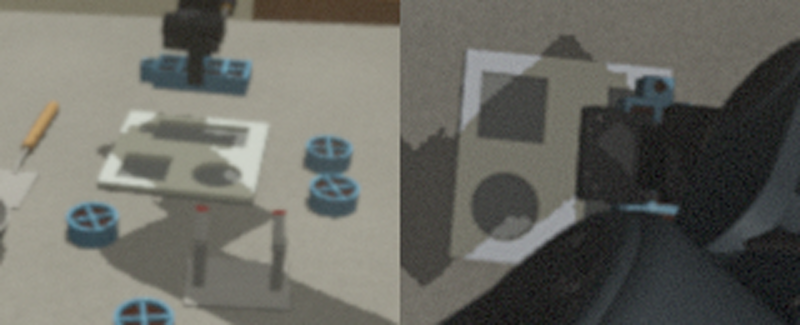

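```bash
cat > f3.py <<'E'
from fit import *
for n in("top0","side0","top7"):
    c=load(n+".npz")
    c0=np.array([.5196,-.265]);cs=np.array([[sx*.115,sy*.115,0] for sx in(-1,1) for sy in(-1,1)])+[*c0,0]
    C,d,z=rays(c,window(c,cs,4))
    lv=np.arange(.013,-.0001,-.0005)
    Wb=C+d*((.013-C[2])/d[:,2])[:,None]
    zw=(C+d*z[:,None])[:,2]; ok=(zw<.02)&(z>0)
    def tray(p):
        x,y,a,dz,bx,by,rx,ry=p
        t=bench(C,d,dz).copy(); done=np.zeros(len(t),bool)
        for l in lv:
            tt=(l+dz-C[2])/d[:,2]; W=C+d*tt[:,None]; L=(W[:,:2]-[x,y])@Rz(a)[:2,:2]
            ins=(abs(L)<.105).all(1)
            b=L-[bx,by]; r=L-[rx,ry]; s=L-[.055,-.05]
            hole=((abs(b[:,0])<.032)&(abs(b[:,1])<.068))|((abs(b[:,0])<.016)&(b[:,1]<0)&(b[:,1]>-.092))|(np.hypot(*r.T)<.034)|(abs(s)<.034).all(1)
            h=np.where(ins,np.where(hole,.004,.013),0)
            hit=(~done)&(l<=h); t[hit]=tt[hit]; done|=hit
        return t
    res=[]
    for by in(.008,.012):
        r=nm(lambda p:loss(tray(p)[ok],z[ok],.02),[.5196,-.265,np.radians(84.5),0,-.055,by,.055,.05],[.002,.002,.01,.001]+[.002]*4)
        p=r.x;print(n,"tray",r.fun,p,np.degrees(p[2]))
        print("   nests",p[:2]+Rz(p[2])[:2,:2]@p[4:6],p[:2]+Rz(p[2])[:2,:2]@p[6:8])
E
python3 f3.py
```

```text
top0 tray 1.5091482265696792 [ 0.5198 -0.2653  1.4754  0.0005 -0.0568  0.0104  0.0541  0.0502] 84.53297647052858
   nests [ 0.5041 -0.3209] [ 0.475  -0.2067]
top0 tray 1.5127008294582913 [ 0.5199 -0.2652  1.4775  0.0005 -0.0567  0.0106  0.0554  0.0503] 84.652769695237
   nests [ 0.5041 -0.3207] [ 0.4749 -0.2053]
side0 tray 2.125545517301544 [ 0.5182 -0.2635  1.4732 -0.0007 -0.057   0.0109  0.0549  0.0505] 84.40686274201015
   nests [ 0.5018 -0.3192] [ 0.4733 -0.204 ]
side0 tray 2.135502046115688 [ 0.5182 -0.2636  1.4731 -0.0008 -0.057   0.011   0.0563  0.0509] 84.40481433699301
   nests [ 0.5017 -0.3193] [ 0.4731 -0.2026]
top7 tray 1.4307642650748755 [ 0.5197 -0.2656  1.4753  0.0006 -0.0559  0.0111  0.0545  0.0504] 84.53035540298808
   nests [ 0.5033 -0.3202] [ 0.4747 -0.2065]
top7 tray 1.4327763783787535 [ 0.5198 -0.2656  1.4751  0.0006 -0.056   0.0111  0.0546  0.0505] 84.51629223708049
   nests [ 0.5034 -0.3203] [ 0.4747 -0.2064]
```

```bash
cat > f4.py <<'E'
from fit import *
from ik import R_m2
import sys
def fitm(c,o0,yaw0,mask=None):
    cs=o0+np.array([[sx*.10,sy*.04,h] for sx in(-1,1) for sy in(-1,1) for h in(0,.028)])
    C,d,z=rays(c,window(c,cs,3))
    zw=C+d*z[:,None]
    col=c["color"][:, :].astype(int)
    u0,u1,v0,v1=window(c,cs,3); k=col[v0:v1,u0:u1].reshape(-1,3)
    ok=(z>0)&((k[:,2]>k[:,0]+12)|(zw[:,2]<.02))    # blue or low background
    R2=np.array([[0,1,0],[-1,0,0],[0,0,1]]).astype(float)
    def f(p):
        Rm=Rz(p[3])@R2
        t=render(C,d,[(Rm,p[:3],mouldboxes())],.008 if False else .0)
        return t
    def l(p):
        t=f(p); hit=t<bench(C,d,.0)-1e-6
        bg=zw[:,2]<.02
        # inside-model pixels that are background, blue pixels outside
        e=np.where(bg&hit,.012,np.where(bg,0,np.where(hit,np.minimum(abs(t-z),.012),.012)))
        return e[ok].mean()*1e3
    r=nm(l,[*o0,yaw0],[.003,.003,.002,.02]); return r
if __name__=="__main__":
    c=load("side7.npz")
    r=fitm(c,np.array([.504,-.318,.093]),np.radians(84.4)); print(r.fun,r.x,np.degrees(r.x[3]))
E
python3 f4.py
```

```text
1.1626750831068047 [ 0.503 -0.317  0.091  1.47 ] 84.21833656128143
```

>>> {"op": "send_rows", "data": {
  "deltas": [
    {"tx":-0.1,"ty":0.26,"tz":3,"rx":-0.004,"ry":0,"rz":0},
    {"tx":-0.1,"ty":0.26,"tz":5.5,"rx":-0.004,"ry":0,"rz":0},
    {"tx":-0.1,"ty":0.26,"tz":7,"rx":-0.004,"ry":0,"rz":0},
    {"tx":-0.1,"ty":0.26,"tz":7.3,"rx":-0.004,"ry":0,"rz":0},
    {"tx":-0.1,"ty":0.26,"tz":7.3,"rx":-0.004,"ry":0,"rz":0}
  ]
}}

```text
time: 16.5
position: [0.5082, -0.3209, 0.0337]
tool_rot: [0.999, -0.049, -0.0, 0.0]
ft_force: [-0.6, -0.4, -0.9]
grip_width: 0.0597
```

>>> {"op": "send_rows", "data": {
  "deltas": [
    {"tx":0,"ty":0,"tz":0,"rx":0,"ry":0,"rz":0},
    {"tx":0,"ty":0,"tz":0,"rx":0,"ry":0,"rz":0},
    {"tx":0,"ty":0,"tz":0,"rx":0,"ry":0,"rz":0}
  ]
}}

```text
time: 16.75
position: [0.51, -0.3226, 0.0363]
tool_rot: [0.999, -0.049, 0.002, 0.002]
ft_force: [0.6, 1.2, -1.7]
grip_width: 0.0597
```

Run:
```python
from ik import *
from f4 import fitm
o=log();state(o)
for n in("side",):
    c=robot.camera(n); save(c,n+"8"); np.savez(n+"8.npz",**c)
r=fitm(c,np.array([.503,-.319,.02]),np.radians(84.4)); print(r.fun,r.x,np.degrees(r.x[3]))
a=cv2.imread("pics/side8.png")[110:210,220:360]
cv2.imwrite("pics/s8.png",cv2.resize(a,(800,571),interpolation=cv2.INTER_CUBIC))
```

```text
t 16.75 q [-0.7487  0.753   1.623  -0.0011  0.7592  0.921 ] p [ 0.51   -0.3226  0.0363] F [ 0.6319  1.2287 -1.71  ] M [0.042  0.0311 0.028 ] grip 0.0597
x [ 0.9952 -0.0979  0.0046] y [-0.0979 -0.9952  0.0045] z [ 0.0041 -0.0049 -1.    ]
1.1132156792533794 [ 0.5044 -0.322   0.0206  1.4689] 84.16054485253028
```

View pics/s8.png

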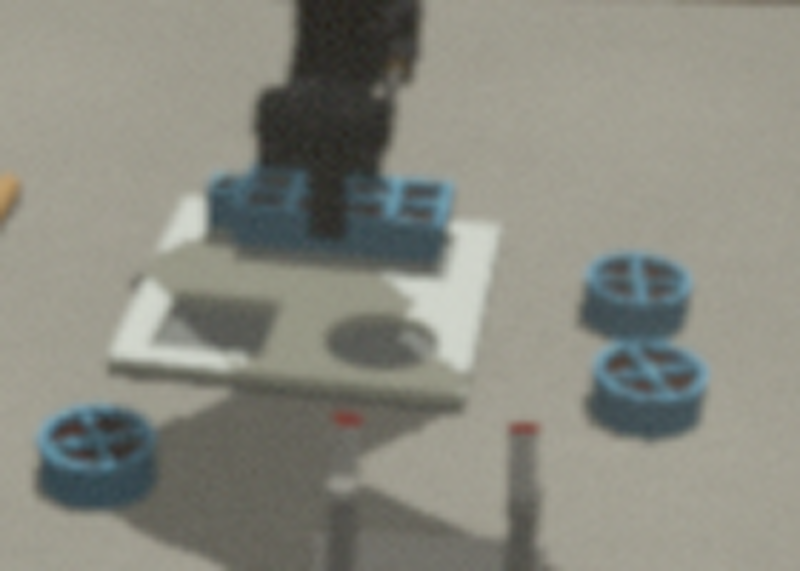

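>>> {"op": "send_rows", "data": {
  "deltas": [
    {"tx":0,"ty":0,"tz":0,"rx":0,"ry":0,"rz":0},
    {"tx":0,"ty":0,"tz":0,"rx":0,"ry":0,"rz":0},
    {"tx":0,"ty":0,"tz":0,"rx":0,"ry":0,"rz":0}
  ]
}}

```text
time: 17.05
position: [0.5093, -0.3221, 0.0352]
tool_rot: [0.999, -0.049, 0.001, 0.002]
ft_force: [0.1, -0.0, -2.1]
grip_width: 0.0599
```

Run:
```python
from ik import *
o=log();state(o)
```

```text
t 17.05 q [-0.749  0.754  1.624 -0.001  0.759  0.921] p [ 0.509 -0.322  0.035] F [ 0.104 -0.013 -2.089] M [ 0.035  0.074 -0.017] grip 0.0599
x [ 0.995 -0.098  0.003] y [-0.098 -0.995  0.003] z [ 0.003 -0.004 -1.   ]
```

>>> {"op": "send_rows", "data": {
  "deltas": [
    {"tx":0,"ty":0,"tz":0,"rx":0,"ry":0,"rz":0},
    {"tx":0,"ty":0,"tz":0,"rx":0,"ry":0,"rz":0},
    {"tx":0,"ty":0,"tz":0,"rx":0,"ry":0,"rz":0},
    {"tx":0,"ty":0,"tz":0,"rx":0,"ry":0,"rz":0},
    {"tx":0,"ty":0,"tz":0,"rx":0,"ry":0,"rz":0}
  ]
}}

```text
time: 17.47
position: [0.5091, -0.322, 0.0348]
tool_rot: [0.999, -0.049, 0.001, 0.001]
ft_force: [0.8, -0.4, -1.4]
grip_width: 0.0596
```

Run:
```python
from ik import *
from f4 import fitm
o=log();state(o)
for n in("side",):
    c=robot.camera(n); save(c,n+"9"); np.savez(n+"9.npz",**c)
r=fitm(c,np.array([.503,-.319,.02]),np.radians(84.4)); print(r.fun,r.x,np.degrees(r.x[3]))
```

```text
t 17.47 q [-0.7488  0.7552  1.624  -0.0012  0.7588  0.921 ] p [ 0.5091 -0.322   0.0348] F [ 0.776  -0.3946 -1.3541] M [0.0073 0.0432 0.0471] grip 0.0596
x [ 0.9952 -0.098   0.0023] y [-0.098  -0.9952  0.0028] z [ 0.0021 -0.003  -1.    ]
1.1701473778852394 [ 0.5034 -0.3216  0.0192  1.4692] 84.17940084573185
```

>>> {"op": "send_rows", "data": {
  "deltas": [
    {"tx":-0.16,"ty":-0.18,"tz":0.3,"rx":0,"ry":0,"rz":0},
    {"tx":-0.16,"ty":-0.18,"tz":0.6,"rx":0.003,"ry":0.002,"rz":-0.001},
    {"tx":-0.16,"ty":-0.18,"tz":0.9,"rx":0.003,"ry":0.002,"rz":-0.001},
    {"tx":-0.16,"ty":-0.18,"tz":0.9,"rx":0.003,"ry":0.002,"rz":-0.001},
    {"tx":-0.16,"ty":-0.18,"tz":0.9,"rx":0.003,"ry":0.002,"rz":-0.001}
  ]
}}

```text
time: 17.93
position: [0.5075, -0.3199, 0.0254]
tool_rot: [0.999, -0.049, 0.002, -0.0]
ft_force: [0.0, -0.4, -1.5]
grip_width: 0.0599
```

Run:
```python
from ik import *
o=log();state(o)
```

```text
t 17.93 q [-0.75   0.768  1.633  0.004  0.738  0.915] p [ 0.507 -0.32   0.025] F [ 0.026 -0.431 -1.496] M [ 0.025 -0.004 -0.037] grip 0.0599
x [ 0.995 -0.097  0.004] y [-0.097 -0.995 -0.001] z [ 0.004  0.    -1.   ]
```

>>> {"op": "send_rows", "data": {
  "deltas": [
    {"tx":0,"ty":0,"tz":0.2,"rx":0,"ry":0.003,"rz":0},
    {"tx":0,"ty":0,"tz":0.4,"rx":0,"ry":0.003,"rz":0},
    {"tx":0,"ty":0,"tz":0.4,"rx":0,"ry":0.003,"rz":0},
    {"tx":0,"ty":0,"tz":0.4,"rx":0,"ry":0.003,"rz":0}
  ]
}}

```text
time: 18.27
position: [0.5077, -0.32, 0.0217]
tool_rot: [0.999, -0.049, 0.004, 0.0]
ft_force: [0.9, 0.2, -1.5]
grip_width: 0.0599
```

Run:
```python
from ik import *
o=log();state(o)
```

```text
t 18.27 q [-0.751  0.774  1.636  0.007  0.726  0.912] p [ 0.508 -0.32   0.022] F [ 0.928  0.179 -1.51 ] M [ 0.063  0.009 -0.037] grip 0.0599
x [ 0.995 -0.097  0.007] y [-0.097 -0.995 -0.   ] z [ 0.007 -0.    -1.   ]
```

>>> {"op": "send_rows", "data": {
  "deltas": [
    {"tx":0,"ty":0,"tz":0.15,"rx":0,"ry":-0.006,"rz":0},
    {"tx":0,"ty":0,"tz":0.25,"rx":0,"ry":-0.006,"rz":0},
    {"tx":0,"ty":0,"tz":0.25,"rx":0,"ry":-0.006,"rz":0}
  ]
}}

```text
time: 18.52
position: [0.5079, -0.3201, 0.0192]
tool_rot: [0.999, -0.048, 0.001, -0.0]
ft_force: [-0.6, 0.8, -1.4]
grip_width: 0.0597
```

>>> {"op": "send_rows", "data": {
  "deltas": [
    {"tx":0,"ty":0,"tz":0.1,"rx":0,"ry":0,"rz":0},
    {"tx":0,"ty":0,"tz":0.15,"rx":0,"ry":0,"rz":0},
    {"tx":0,"ty":0,"tz":0.15,"rx":0,"ry":0,"rz":0}
  ]
}}

```text
time: 18.77
position: [0.5079, -0.3201, 0.0188]
tool_rot: [0.999, -0.049, 0.001, 0.0]
ft_force: [-0.9, 1.3, 4.3]
grip_width: 0.0597
```

Run:
```python
from ik import *
o=log();state(o)
```

```text
t 18.77 q [-0.749  0.78   1.632  0.002  0.728  0.918] p [ 0.508 -0.32   0.019] F [-0.882  1.306  4.288] M [0.339 0.19  0.047] grip 0.0597
x [ 0.995 -0.097  0.002] y [-0.097 -0.995  0.   ] z [ 0.002 -0.    -1.   ]
```

>>> {"op": "send_rows", "data": {
  "deltas": [
    {"tx":0,"ty":0,"tz":-0.1,"rx":0,"ry":0,"rz":0},
    {"tx":0,"ty":0,"tz":-0.1,"rx":0,"ry":0,"rz":0},
    {"tx":0,"ty":0,"tz":-0.1,"rx":0,"ry":0,"rz":0},
    {"tx":0,"ty":0,"tz":-0.1,"rx":0,"ry":0,"rz":0}
  ],
  "claw": 7.4
}}

```text
time: 19.1
position: [0.5078, -0.3202, 0.0188]
tool_rot: [0.999, -0.049, 0.001, 0.0]
ft_force: [0.0, 0.4, -0.2]
grip_width: 0.0726
```

>>> {"op": "send_rows", "data": {
  "deltas": [
    {"tx":0,"ty":0,"tz":-2,"rx":0,"ry":0,"rz":0},
    {"tx":0,"ty":0,"tz":-5,"rx":0,"ry":0,"rz":0},
    {"tx":0,"ty":0,"tz":-9,"rx":0,"ry":0,"rz":0},
    {"tx":0,"ty":0,"tz":-13,"rx":0,"ry":0,"rz":0}
  ]
}}

```text
time: 19.43
position: [0.5068, -0.3194, 0.1491]
tool_rot: [0.999, -0.049, -0.001, -0.001]
ft_force: [-0.2, -0.8, 0.1]
grip_width: 0.0737
```

Run:
```python
from ik import *
from f4 import fitm
o=log();state(o)
c=robot.camera("side"); save(c,"side10"); np.savez("side10.npz",**c)
r=fitm(c,np.array([.502,-.319,.004]),np.radians(84.4)); print(r.fun,r.x,np.degrees(r.x[3]))
a=cv2.imread("pics/side10.png")[110:210,220:360]
cv2.imwrite("pics/s10.png",cv2.resize(a,(800,571),interpolation=cv2.INTER_CUBIC))
# round: jaw along tray y
RD=np.array([.6226,-.0634,.0])
y=Tr[:,1]
for s in(1,-1):
    R=frame([0,0,-1],s*y); 
    for q in sols(RD+[0,0,.013],R): print("pick",s,q)
    for q in sols(np.array([.474,-.205,.017]),R): print("place",s,q)
```

```text
t 19.43 q [-0.7492  0.5841  1.567   0.0011  0.9926  0.9182] p [ 0.5068 -0.3194  0.1491] F [-0.1781 -0.8429  0.1045] M [-0.0102 -0.0385 -0.0545] grip 0.0737
x [ 0.9953 -0.097  -0.0011] y [-0.097  -0.9953 -0.002 ] z [-0.0009  0.0021 -1.    ]
2.2218522528473614 [ 0.5017 -0.3202  0.0027  1.4754] 84.53188996266998
place 1 [-0.6248  0.7255  1.8489 -0.      0.5672  2.6136]
pick -1 [-0.2798  0.8102  1.5637  0.      0.7677 -0.1829]
place -1 [-0.6248  0.7255  1.8489  0.      0.5672 -0.528 ]
```

View pics/s10.png

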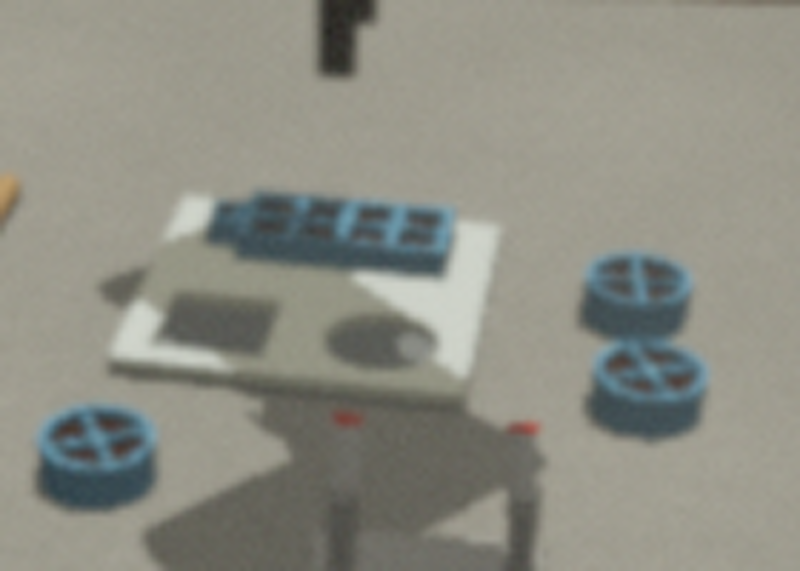

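Run:
```python
from ik import *
path(np.array([.6226,-.0634,.103]),frame([0,0,-1],-Tr[:,1]),3)
```

```text
q0 [-0.749  0.573  1.558  0.001  0.996  0.918] q1 [-0.28   0.677  1.529  0.     0.936 -0.183]
1 t [ 4.23 -8.38  1.78] r [ 0.005 -0.002 -0.524] | 9.6 30.0 -> [ 0.562 -0.244  0.14 ]
2 t [ 7.02 -6.41  1.83] r [ 0.005 -0.001 -0.524] | 9.7 30.0 -> [ 0.599 -0.157  0.122]
3 t [ 8.95 -3.53  1.87] r [ 0.005  0.    -0.524] | 9.8 30.0 -> [ 0.623 -0.063  0.103]
```

>>> {"op": "send_rows", "data": {
  "deltas": [
    {"tx":4.2,"ty":-8.4,"tz":1.8,"rx":0.005,"ry":0,"rz":-0.524},
    {"tx":4.2,"ty":-8.4,"tz":1.8,"rx":0.005,"ry":0,"rz":-0.524},
    {"tx":4.2,"ty":-8.4,"tz":1.8,"rx":0.005,"ry":0,"rz":-0.524},
    {"tx":4.2,"ty":-8.4,"tz":1.8,"rx":0.005,"ry":0,"rz":-0.524},
    {"tx":4.2,"ty":-8.4,"tz":1.8,"rx":0.005,"ry":0,"rz":-0.524}
  ],
  "claw": 8.7
}}

```text
time: 19.9
position: [0.5579, -0.2391, 0.1304]
tool_rot: [0.977, 0.215, 0.001, -0.003]
ft_force: [0.4, 0.0, -0.5]
grip_width: 0.0869
```

>>> {"op": "send_rows", "data": {
  "deltas": [
    {"tx":7,"ty":-6.4,"tz":1.8,"rx":0.005,"ry":0,"rz":-0.524},
    {"tx":7,"ty":-6.4,"tz":1.8,"rx":0.005,"ry":0,"rz":-0.524},
    {"tx":7,"ty":-6.4,"tz":1.8,"rx":0.005,"ry":0,"rz":-0.524},
    {"tx":7,"ty":-6.4,"tz":1.8,"rx":0.005,"ry":0,"rz":-0.524},
    {"tx":7,"ty":-6.4,"tz":1.8,"rx":0.005,"ry":0,"rz":-0.524}
  ]
}}

```text
time: 20.32
position: [0.5949, -0.1525, 0.1129]
tool_rot: [0.889, 0.459, 0.001, -0.005]
ft_force: [-0.3, -0.3, 0.1]
grip_width: 0.0869
```

>>> {"op": "send_rows", "data": {
  "deltas": [
    {"tx":9,"ty":-3.5,"tz":1.9,"rx":0.005,"ry":0,"rz":-0.524},
    {"tx":9,"ty":-3.5,"tz":1.9,"rx":0.005,"ry":0,"rz":-0.524},
    {"tx":9,"ty":-3.5,"tz":1.9,"rx":0.005,"ry":0,"rz":-0.524},
    {"tx":9,"ty":-3.5,"tz":1.9,"rx":0.005,"ry":0,"rz":-0.524},
    {"tx":9,"ty":-3.5,"tz":1.9,"rx":0.005,"ry":0,"rz":-0.524}
  ]
}}

```text
time: 20.73
position: [0.6186, -0.0593, 0.0949]
tool_rot: [0.74, 0.673, 0.001, -0.006]
ft_force: [0.7, -0.3, -0.4]
grip_width: 0.0872
```

>>> {"op": "send_rows", "data": {
  "deltas": [
    {"tx":0,"ty":0,"tz":0,"rx":0,"ry":0,"rz":0},
    {"tx":0,"ty":0,"tz":0,"rx":0,"ry":0,"rz":0},
    {"tx":0,"ty":0,"tz":0,"rx":0,"ry":0,"rz":0}
  ]
}}

```text
time: 20.98
position: [0.6186, -0.0608, 0.0954]
tool_rot: [0.742, 0.671, 0.001, -0.006]
ft_force: [-0.1, -0.2, -0.3]
grip_width: 0.0866
```

Run:
```python
from ik import *
state(log())
path(np.array([.6226,-.0634,.013]),frame([0,0,-1],-Tr[:,1]),1)
c=robot.camera("side"); save(c,"s11"); np.savez("s11.npz",**c)
c=robot.camera("top"); save(c,"t11"); np.savez("t11.npz",**c)
a=cv2.imread("pics/s11.png")[110:260,150:310]; b=cv2.imread("pics/t11.png")[80:230,230:390]
cv2.imwrite("pics/st11.png",cv2.resize(np.hstack([a,b]),(800,375),interpolation=cv2.INTER_CUBIC))
```

```text
t 20.98 q [-0.281  0.685  1.538  0.01   0.927 -0.187] p [ 0.619 -0.061  0.095] F [-0.052 -0.205 -0.261] M [-0.01  -0.093 -0.003] grip 0.0866
x [0.1   0.995 0.009] y [ 0.995 -0.1   -0.008] z [-0.007  0.01  -1.   ]
q0 [-0.281  0.685  1.538  0.01   0.927 -0.187] q1 [-0.28   0.81   1.564  0.     0.768 -0.183]
1 t [-0.3   0.48  8.23] r [-0.007 -0.009 -0.004] | 8.3 0.7 -> [ 0.623 -0.063  0.013]
```

View pics/st11.png

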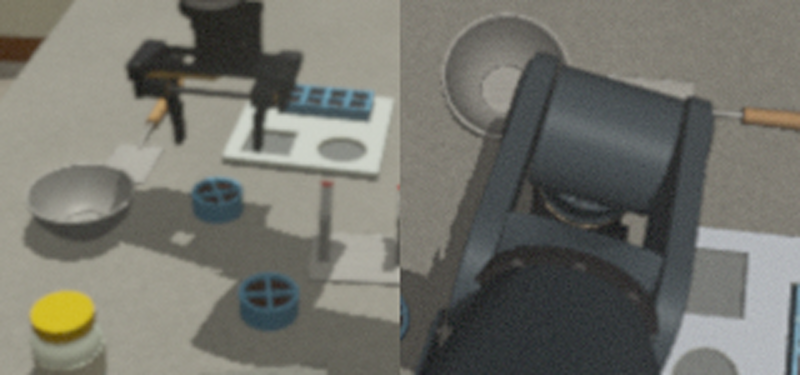

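Clear of the bowl. Descend and grip.

>>> {"op": "send_rows", "data": {
  "deltas": [
    {"tx":-0.3,"ty":0.48,"tz":3,"rx":-0.007,"ry":-0.009,"rz":-0.004},
    {"tx":-0.3,"ty":0.48,"tz":6,"rx":-0.007,"ry":-0.009,"rz":-0.004},
    {"tx":-0.3,"ty":0.48,"tz":7.6,"rx":-0.007,"ry":-0.009,"rz":-0.004},
    {"tx":-0.3,"ty":0.48,"tz":8.1,"rx":-0.007,"ry":-0.009,"rz":-0.004},
    {"tx":-0.3,"ty":0.48,"tz":8.2,"rx":-0.007,"ry":-0.009,"rz":-0.004}
  ]
}}

```text
time: 21.5
position: [0.6215, -0.0622, 0.0117]
tool_rot: [0.739, 0.673, -0.001, -0.002]
ft_force: [-0.3, -0.6, 0.3]
grip_width: 0.0867
```

>>> {"op": "send_rows", "data": {
  "deltas": [
    {"tx":0,"ty":0,"tz":0,"rx":0,"ry":0,"rz":0},
    {"tx":0,"ty":0,"tz":0,"rx":0,"ry":0,"rz":0},
    {"tx":0,"ty":0,"tz":0,"rx":0,"ry":0,"rz":0},
    {"tx":0,"ty":0,"tz":0,"rx":0,"ry":0,"rz":0},
    {"tx":0,"ty":0,"tz":0,"rx":0,"ry":0,"rz":0}
  ],
  "claw": 5.5,
  "squeeze": 20
}}

```text
time: 21.92
position: [0.6233, -0.0623, 0.0142]
tool_rot: [0.739, 0.674, 0.0, 0.0]
ft_force: [-0.3, 0.6, 3.2]
grip_width: 0.0636
```

>>> {"op": "send_rows", "data": {
  "deltas": [
    {"tx":0,"ty":0,"tz":0,"rx":0,"ry":0,"rz":0},
    {"tx":0,"ty":0,"tz":0,"rx":0,"ry":0,"rz":0},
    {"tx":0,"ty":0,"tz":0,"rx":0,"ry":0,"rz":0}
  ]
}}

```text
time: 22.17
position: [0.6233, -0.0622, 0.0142]
tool_rot: [0.739, 0.674, 0.0, 0.0]
ft_force: [-0.2, -0.6, 6.4]
grip_width: 0.0633
```

Run:
```python
from ik import *
state(log())
```

```text
t 22.17 q [-0.278  0.809  1.563  0.001  0.77  -0.187] p [ 0.623 -0.062  0.014] F [-0.165 -0.597  6.367] M [ 0.023 -0.028  0.028] grip 0.0633
x [0.092 0.996 0.   ] y [ 0.996 -0.092  0.001] z [ 0.001  0.    -1.   ]
```

>>> {"op": "send_rows", "data": {
  "deltas": [
    {"tx":0,"ty":0,"tz":-1,"rx":0,"ry":0,"rz":0},
    {"tx":0,"ty":0,"tz":-3,"rx":0,"ry":0,"rz":0},
    {"tx":0,"ty":0,"tz":-6,"rx":0,"ry":0,"rz":0},
    {"tx":0,"ty":0,"tz":-9,"rx":0,"ry":0,"rz":0}
  ]
}}

```text
time: 22.5
position: [0.6212, -0.0617, 0.1031]
tool_rot: [0.739, 0.674, -0.001, -0.002]
ft_force: [-0.1, -0.8, -0.8]
grip_width: 0.0635
```

Run:
```python
from ik import *
state(log())
path(np.array([.474,-.2045,.085]),frame([0,0,-1],-Tr[:,1]),2)
```

```text
t 22.5 q [-0.278  0.676  1.529  0.001  0.941 -0.186] p [ 0.621 -0.062  0.103] F [-0.111 -0.77  -0.813] M [-0.022 -0.107 -0.035] grip 0.0635
x [0.092 0.996 0.001] y [ 0.996 -0.092 -0.005] z [-0.005  0.002 -1.   ]
q0 [-0.278  0.676  1.529  0.001  0.941 -0.186] q1 [-0.624  0.598  1.822  0.     0.721 -0.527]
1 t [-8.86 -6.02  1.09] r [-0.003 -0.     0.002] | 10.8 0.2 -> [ 0.553 -0.144  0.092]
2 t [-6.72 -7.3   0.75] r [-0.002 -0.001  0.002] | 10.0 0.2 -> [ 0.474 -0.204  0.085]
```

>>> {"op": "send_rows", "data": {
  "deltas": [
    {"tx":-2,"ty":-1.5,"tz":0.2,"rx":0,"ry":0,"rz":0},
    {"tx":-4.5,"ty":-3.2,"tz":0.5,"rx":0,"ry":0,"rz":0},
    {"tx":-7.2,"ty":-5,"tz":0.8,"rx":0,"ry":0,"rz":0},
    {"tx":-8.9,"ty":-6,"tz":1,"rx":-0.003,"ry":0,"rz":0.002}
  ]
}}

```text
time: 22.83
position: [0.5522, -0.1463, 0.0933]
tool_rot: [0.74, 0.673, 0.0, -0.0]
ft_force: [-0.2, -0.6, -0.1]
grip_width: 0.0632
```

>>> {"op": "send_rows", "data": {
  "deltas": [
    {"tx":-2.2,"ty":-2.5,"tz":0.2,"rx":0,"ry":0,"rz":0},
    {"tx":-4.5,"ty":-5,"tz":0.5,"rx":0,"ry":0,"rz":0},
    {"tx":-6,"ty":-6.6,"tz":0.7,"rx":0,"ry":0,"rz":0},
    {"tx":-6.7,"ty":-7.3,"tz":0.8,"rx":-0.002,"ry":0,"rz":0.002},
    {"tx":-6.7,"ty":-7.3,"tz":0.8,"rx":-0.002,"ry":0,"rz":0.002}
  ]
}}

```text
time: 23.25
position: [0.474, -0.2059, 0.0848]
tool_rot: [0.741, 0.671, 0.001, 0.0]
ft_force: [0.5, 0.6, -0.7]
grip_width: 0.0634
```

>>> {"op": "send_rows", "data": {
  "deltas": [
    {"tx":0,"ty":0,"tz":0,"rx":0,"ry":0,"rz":0},
    {"tx":0,"ty":0,"tz":0,"rx":0,"ry":0,"rz":0},
    {"tx":0,"ty":0,"tz":0,"rx":0,"ry":0,"rz":0},
    {"tx":0,"ty":0,"tz":0,"rx":0,"ry":0,"rz":0},
    {"tx":0,"ty":0,"tz":0,"rx":0,"ry":0,"rz":0}
  ]
}}

```text
time: 23.67
position: [0.4764, -0.2045, 0.0849]
tool_rot: [0.74, 0.673, 0.002, 0.001]
ft_force: [0.5, -0.3, -1.6]
grip_width: 0.0636
```

```bash
cat > f5.py <<'E'
from fit import *
def fitr(c,o0):
    cs=o0+np.array([[sx*.045,sy*.045,h] for sx in(-1,1) for sy in(-1,1) for h in(0,.028)])
    w=window(c,cs,3);C,d,z=rays(c,w); zw=(C+d*z[:,None])[:,2]
    k=c["color"][w[2]:w[3],w[0]:w[1]].reshape(-1,3).astype(int)
    blue=(k[:,2]>k[:,0]+12); bg=(zw<.02); ok=(z>0)&(blue|bg)
    def l(p):
        t=np.full(len(z),np.inf)
        for h in np.arange(.028,-.0001,-.001):
            tt=(h+p[2]-C[2])/d[:,2]; W=C+d*tt[:,None]; hit=np.isinf(t)&(np.hypot(W[:,0]-p[0],W[:,1]-p[1])<.032); t[hit]=tt[hit]
        hit=np.isfinite(t)
        e=np.where(bg&hit,.012,np.where(bg,0,np.where(hit,np.minimum(abs(np.where(hit,t,0)-z),.012),.012)))
        return e[ok].mean()*1e3
    return nm(l,o0,[.003,.003,.002])
E
python3 - <<'E'
from ik import *
from f5 import fitr
o=log();state(o)
c=robot.camera("side"); save(c,"s12"); np.savez("s12.npz",**c)
r=fitr(c,np.array([.474,-.2045,.07]));print(r.fun,r.x)
r=fitr(load("side0.npz"),np.array([.622,-.063,0]));print("side0 check",r.fun,r.x)
a=cv2.imread("pics/s12.png")[110:210,220:360]
cv2.imwrite("pics/s12b.png",cv2.resize(a,(800,571),interpolation=cv2.INTER_CUBIC))
E
```

```text
t 23.67 q [-0.6228  0.5995  1.8196  0.004   0.7191 -0.5314] p [ 0.4764 -0.2045  0.0849] F [ 0.5475 -0.3182 -1.6169] M [ 0.0224 -0.0574 -0.0065] grip 0.0636
x [0.0942 0.9955 0.0006] y [ 0.9955 -0.0942  0.0043] z [ 0.0043  0.0002 -1.    ]
2.0689179289033364 [ 0.4746 -0.2051  0.0696]
side0 check 1.92881817963393 [ 0.6226 -0.063  -0.001 ]
```

View pics/s12b.png

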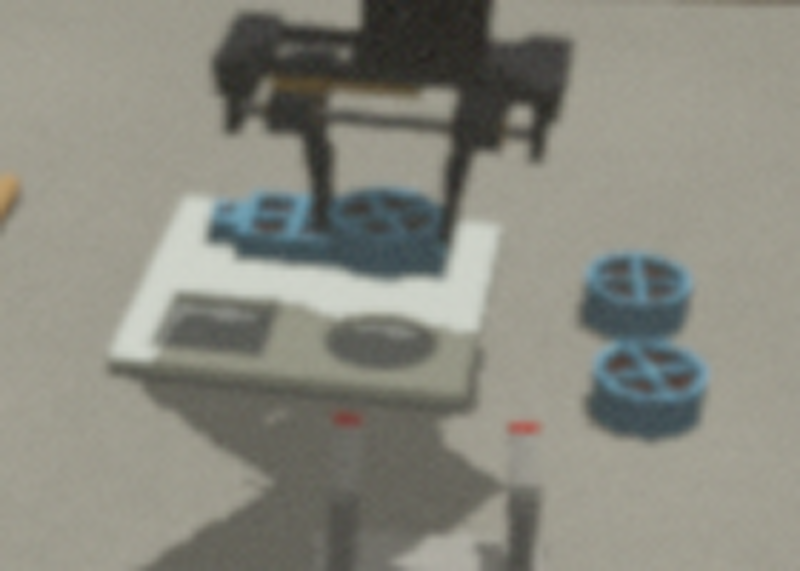

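>>> {"op": "send_rows", "data": {
  "deltas": [
    {"tx":0.1,"ty":-0.17,"tz":1.5,"rx":0.004,"ry":0,"rz":0},
    {"tx":0.1,"ty":-0.17,"tz":3.5,"rx":0.004,"ry":0,"rz":0},
    {"tx":0.1,"ty":-0.17,"tz":4.8,"rx":0.004,"ry":0,"rz":0},
    {"tx":0.1,"ty":-0.17,"tz":5.2,"rx":0.004,"ry":0,"rz":0},
    {"tx":0.1,"ty":-0.17,"tz":5.2,"rx":0.004,"ry":0,"rz":0}
  ]
}}

```text
time: 24.13
position: [0.4738, -0.2033, 0.0319]
tool_rot: [0.74, 0.673, -0.0, -0.001]
ft_force: [1.2, -0.7, -0.4]
grip_width: 0.0638
```

>>> {"op": "send_rows", "data": {
  "deltas": [
    {"tx":0,"ty":0,"tz":0,"rx":0,"ry":0,"rz":0},
    {"tx":0,"ty":0,"tz":0,"rx":0,"ry":0,"rz":0},
    {"tx":0,"ty":0,"tz":0,"rx":0,"ry":0,"rz":0},
    {"tx":0,"ty":0,"tz":0,"rx":0,"ry":0,"rz":0},
    {"tx":0,"ty":0,"tz":0,"rx":0,"ry":0,"rz":0}
  ]
}}

```text
time: 24.55
position: [0.4746, -0.2041, 0.0335]
tool_rot: [0.74, 0.672, 0.0, 0.0]
ft_force: [0.2, -0.8, -0.7]
grip_width: 0.0633
```

>>> {"op": "send_rows", "data": {
  "deltas": [
    {"tx":0,"ty":0,"tz":0,"rx":0,"ry":0,"rz":0},
    {"tx":0,"ty":0,"tz":0,"rx":0,"ry":0,"rz":0},
    {"tx":0,"ty":0,"tz":0,"rx":0,"ry":0,"rz":0},
    {"tx":0,"ty":0,"tz":0,"rx":0,"ry":0,"rz":0},
    {"tx":0,"ty":0,"tz":0,"rx":0,"ry":0,"rz":0}
  ]
}}

```text
time: 24.97
position: [0.4743, -0.2039, 0.0329]
tool_rot: [0.74, 0.672, 0.0, -0.0]
ft_force: [0.1, 0.1, -1.5]
grip_width: 0.0637
```

Run:
```python
from ik import *
from f5 import fitr
o=log();state(o)
c=robot.camera("side"); save(c,"s13"); np.savez("s13.npz",**c)
r=fitr(c,np.array([.474,-.2045,.018]));print(r.fun,r.x)
a=cv2.imread("pics/s13.png")[110:210,220:360]
cv2.imwrite("pics/s13b.png",cv2.resize(a,(800,571),interpolation=cv2.INTER_CUBIC))
```

```text
t 24.97 q [-0.6231  0.695   1.8447  0.001   0.6024 -0.528 ] p [ 0.4743 -0.2039  0.0329] F [ 0.07    0.0652 -1.4941] M [ 0.0345 -0.087  -0.0026] grip 0.0637
x [0.0958 0.9954 0.0008] y [ 0.9954 -0.0958 -0.0002] z [-0.0001  0.0008 -1.    ]
3.134882857148772 [ 0.4725 -0.204   0.0172]
```

View pics/s13b.png

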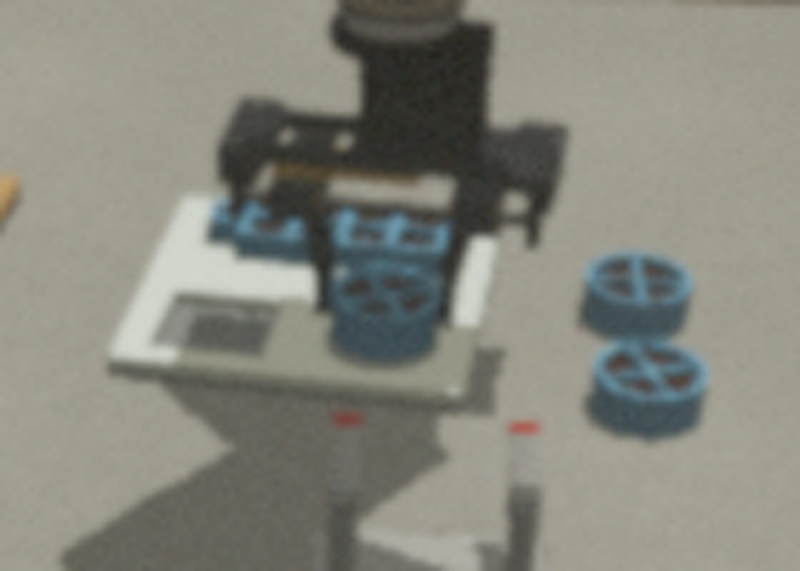

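>>> {"op": "send_rows", "data": {
  "deltas": [
    {"tx":0,"ty":0.03,"tz":0.3,"rx":0,"ry":0,"rz":0},
    {"tx":0,"ty":0.03,"tz":0.6,"rx":0,"ry":0,"rz":0},
    {"tx":0,"ty":0.03,"tz":0.8,"rx":0,"ry":0,"rz":0},
    {"tx":0,"ty":0.03,"tz":0.8,"rx":0,"ry":0,"rz":0}
  ]
}}

```text
time: 25.35
position: [0.4742, -0.2037, 0.0243]
tool_rot: [0.74, 0.672, 0.0, -0.001]
ft_force: [-0.4, -0.4, -0.7]
grip_width: 0.0633
```

>>> {"op": "send_rows", "data": {
  "deltas": [
    {"tx":0,"ty":0,"tz":0.15,"rx":0,"ry":0,"rz":0},
    {"tx":0,"ty":0,"tz":0.3,"rx":0,"ry":0,"rz":0},
    {"tx":0,"ty":0,"tz":0.3,"rx":0,"ry":0,"rz":0}
  ]
}}

```text
time: 25.6
position: [0.4745, -0.2039, 0.0216]
tool_rot: [0.74, 0.672, 0.0, -0.0]
ft_force: [-0.5, -0.9, -0.5]
grip_width: 0.0633
```

>>> {"op": "send_rows", "data": {
  "deltas": [
    {"tx":0,"ty":0,"tz":0.15,"rx":0,"ry":0,"rz":0},
    {"tx":0,"ty":0,"tz":0.3,"rx":0,"ry":0,"rz":0},
    {"tx":0,"ty":0,"tz":0.3,"rx":0,"ry":0,"rz":0}
  ]
}}

```text
time: 25.85
position: [0.4745, -0.2039, 0.0187]
tool_rot: [0.74, 0.672, 0.0, -0.0]
ft_force: [-0.2, -0.3, -0.6]
grip_width: 0.0632
```

>>> {"op": "send_rows", "data": {
  "deltas": [
    {"tx":0,"ty":0,"tz":0.1,"rx":0,"ry":0,"rz":0},
    {"tx":0,"ty":0,"tz":0.1,"rx":0,"ry":0,"rz":0},
    {"tx":0,"ty":0,"tz":0.1,"rx":0,"ry":0,"rz":0}
  ]
}}

```text
time: 26.1
position: [0.4746, -0.2039, 0.0182]
tool_rot: [0.74, 0.672, 0.0, -0.0]
ft_force: [-0.0, 1.2, 3.9]
grip_width: 0.0634
```

Contact at TCP 0.0182, which matches the seated depth. Release and retreat.

>>> {"op": "send_rows", "data": {
  "deltas": [
    {"tx":0,"ty":0,"tz":-0.05,"rx":0,"ry":0,"rz":0},
    {"tx":0,"ty":0,"tz":-0.05,"rx":0,"ry":0,"rz":0},
    {"tx":0,"ty":0,"tz":-0.05,"rx":0,"ry":0,"rz":0},
    {"tx":0,"ty":0,"tz":-0.05,"rx":0,"ry":0,"rz":0}
  ],
  "claw": 7.8
}}

```text
time: 26.43
position: [0.4746, -0.204, 0.0183]
tool_rot: [0.74, 0.672, 0.0, -0.0]
ft_force: [0.1, -0.9, -0.6]
grip_width: 0.0764
```

>>> {"op": "send_rows", "data": {
  "deltas": [
    {"tx":0,"ty":0,"tz":-2,"rx":0,"ry":0,"rz":0},
    {"tx":0,"ty":0,"tz":-5,"rx":0,"ry":0,"rz":0},
    {"tx":0,"ty":0,"tz":-9,"rx":0,"ry":0,"rz":0},
    {"tx":0,"ty":0,"tz":-13,"rx":0,"ry":0,"rz":0}
  ]
}}

```text
time: 26.77
position: [0.4737, -0.2035, 0.1489]
tool_rot: [0.74, 0.672, -0.0, -0.002]
ft_force: [0.7, -0.5, -0.4]
grip_width: 0.0784
```

>>> {"op": "send_rows", "data": {
  "deltas": [
    {"tx":4,"ty":0,"tz":0,"rx":0,"ry":0,"rz":0},
    {"tx":8,"ty":0,"tz":0,"rx":0,"ry":0,"rz":0},
    {"tx":12,"ty":0,"tz":-2,"rx":0,"ry":0,"rz":0},
    {"tx":16,"ty":0,"tz":-4,"rx":0,"ry":0,"rz":0},
    {"tx":20,"ty":0,"tz":-5,"rx":0,"ry":0,"rz":0}
  ]
}}

```text
time: 27.18
position: [0.4937, -0.0091, 0.1985]
tool_rot: [0.741, 0.672, 0.001, 0.001]
ft_force: [1.2, -0.8, 0.8]
grip_width: 0.0779
```

>>> {"op": "send_rows", "data": {
  "deltas": [
    {"tx":4,"ty":0,"tz":0,"rx":0,"ry":0,"rz":0},
    {"tx":8,"ty":0,"tz":0,"rx":0,"ry":0,"rz":0},
    {"tx":10,"ty":0,"tz":0,"rx":0,"ry":0,"rz":0},
    {"tx":12,"ty":0,"tz":0,"rx":0,"ry":0,"rz":0},
    {"tx":12,"ty":0,"tz":0,"rx":0,"ry":0,"rz":0}
  ]
}}

```text
time: 27.6
position: [0.5045, 0.1125, 0.1971]
tool_rot: [0.739, 0.674, 0.001, -0.001]
ft_force: [-0.5, -0.5, -0.9]
grip_width: 0.0782
```

Run:
```python
from ik import *
from f4 import fitm
from f5 import fitr
o=log();state(o)
for n in("side","top"):
    c=robot.camera(n); save(c,n+"14"); np.savez(n+"14.npz",**c)
    r=fitm(c,np.array([.503,-.319,.004]),np.radians(84.4)); print(n,"bar",r.fun,r.x)
    r=fitr(c,np.array([.474,-.2045,.004]));print("round",r.fun,r.x)
    P=cloud(c)
    k=c["color"].astype(int); blue=k[...,2]>k[...,0]+12
    X,Y,Z=P[...,0],P[...,1],P[...,2]
    for nm,m in(("bar",(abs(X-.503)<.06)&(abs(Y+.32)<.025)),("round",np.hypot(X-.474,Y+.2045)<.028)):
        mm=m&blue&(Z>.015); A=np.c_[X[mm]-.5,Y[mm]+.3,np.ones(mm.sum())]; s=np.linalg.lstsq(A,Z[mm],rcond=None)[0]; print(nm,mm.sum(),"95% z",np.percentile(Z[mm],[50,95]))
a=cv2.imread("pics/side14.png")[110:230,200:360];b=cv2.imread("pics/top14.png")[150:270,310:470]
cv2.imwrite("pics/st14.png",cv2.resize(np.hstack([a,b]),(800,300),interpolation=cv2.INTER_CUBIC))
```

```text
t 27.6 q [0.0018 0.4174 1.7298 0.0024 0.9941 0.0923] p [0.5045 0.1125 0.1971] F [-0.4625 -0.4514 -0.8843] M [-0.0167 -0.0527 -0.0303] grip 0.0782
x [0.0917 0.9958 0.002 ] y [ 0.9958 -0.0917  0.    ] z [ 0.0002  0.002  -1.    ]
side bar 3.5544362338267295 [ 0.5022 -0.3216  0.004   1.4982]
round 2.097180449715044 [ 0.4734 -0.2052  0.0026]
bar 100 95% z [0.0287 0.0326]
round 51 95% z [0.0291 0.0325]
top bar 1.0003608846850163 [ 0.5035 -0.321   0.0041  1.4714]
round 0.6354376770566231 [ 0.4736 -0.2064  0.004 ]
bar 396 95% z [0.0318 0.0349]
round 137 95% z [0.0308 0.0342]
```

View pics/st14.png

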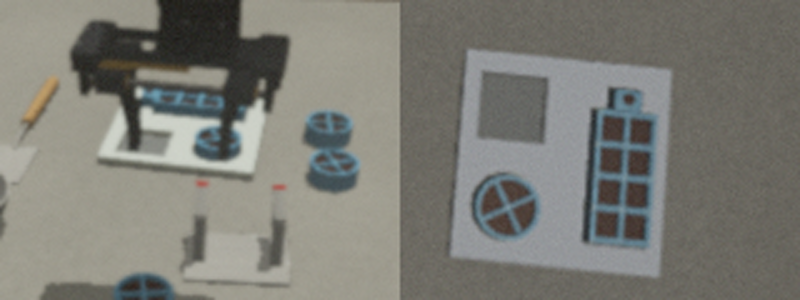

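View pics/top14.png

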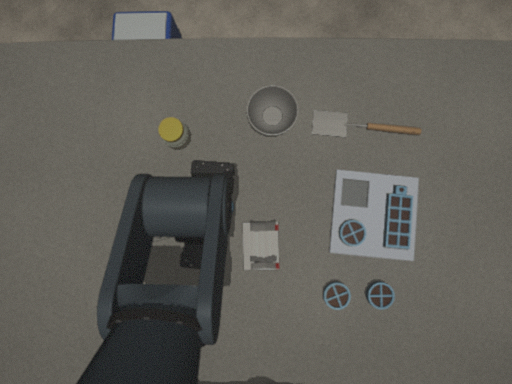

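```bash
python3 -c "
from rig import robot
print(robot.hand_in(), robot.get_obs()['time'])"
```

```text
the job is handed in; nothing more can be done
the job is handed in; nothing more can be done
```

Both moulds are in the tray with their cavities up, and the job was handed in at about 28 s of the 67 s allowed.

- **Bar mould:** I took it from the drying slot across its thickness and leaned it on the steel rest, cavities outward. The force readings showed it touching both the ledges and the back bars. I let go and backed off there, gripped it again across its width, and laid it in its nest with the tab in the notch.
- **Round mould:** I took the one farthest from the base, about 0.62 m out, and put it straight into the round nest.

**Last checks:** Fits to the top picture put the undersides of the bar and round moulds at 4.1 mm and 4.0 mm above the bench; the nest floors are at 4 mm. In plan, each sits within about 1.5 mm of its nest centre as measured in the same camera. The largest wrist force I saw was about 6 N. In the last top picture the bowl, jar and spatula look to be where they were at the start. The gripper is open and clear, with its tip at 0.2 m.

**Disagreements:** The side camera differs from the top camera by 1 to 2 mm, as it did all along. In its last picture it read the round mould's underside at 2.6 mm, and its bar fit was about 1.5° off because the gripper hid part of the mould. The side picture taken just after I released the bar mould gave 84.5°, against 84.5° for the tray.

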